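# Set out the sharpening stones in grit order

## Task

Set up the sharpening station as an evenly spaced row of parallel pieces that runs coarse stone, stone holder, fine stone, strop: the fine stone on the bench midway between the holder and the strop, the coarse stone on the bench on the holder's other side at the same spacing, both lying flat, lengthwise like the holder, their middles abreast of its middle. The medium stone belongs on the holder's bed, lying flat centred between its jaws; the flattening plate that was left there goes on top of the coarse stone, centred and lengthwise, grip up, and the slurry stone goes on the middle of the fine stone. Stones chip, so set each piece down and do not drop it, and leave the water bottle, the tape roll and the marker where they are.

Things in the scene. Friction and masses are not known exactly. Their poses are not given: they have to be found in the camera images.
- coarse_stone: Coarse sharpening stone, loose: near-black plain block 150 x 50 x 22 mm (0.36 kg), lying flat. Origin: centre of its underside; x along its length, z up. Both ends are alike.
- medium_stone: Medium sharpening stone, loose: orange-brown plain block 150 x 50 x 22 mm (0.36 kg), lying flat. Origin: centre of its underside; x along its length, z up. Both ends are alike.
- fine_stone: Fine sharpening stone, loose: cream-white plain block 150 x 50 x 22 mm (0.36 kg), lying flat. Origin: centre of its underside; x along its length, z up. Both ends are alike.
- slurry_stone: Slurry stone, loose: small blue block 55 x 30 x 20 mm (0.07 kg), lying flat. Origin: centre of its underside; x along its length, z up. 
- flattening_plate: Flattening plate, loose: bare steel plate 140 x 50 x 8 mm with a red hand grip along the middle of its top (90 mm long in x, 24 mm wide in y, 11 to 31 mm above the underside, on two posts; 0.4 kg). At the start it lies on the holder. Origin: centre of its underside; x along its length, z up. 
- holder: Stone holder, fixed: aluminium rail 200 x 60 mm, flat bed 20 mm above the bench; a black rubber jaw across each end rises 12 mm above the bed, 168 mm free between them, where a stone lies along x. A clamp screw with a black knob sticks out of the +x end to 130 mm from the centre. Jaws do not move. Origin: centre, at bench height; x along its length, away from the robot (yaw within 0.15 rad), z up.
- strop: Bench strop, fixed: wooden block 200 x 52 x 20 mm, its top brown leather with green paste. It lies beside the holder, to its left or right, nearly parallel (within 0.06 rad), about 220 mm from it centre to centre. Origin: centre of its underside; x along its length, z up.
- water_bottle: Bystander, loose: white plastic bottle with a blue cap, 56 mm in diameter, 150 mm tall, upright. Origin: centre of its underside.
- tape_roll: Bystander, loose: yellow roll of tape lying flat, 56 mm outer diameter, 19 mm tall. Origin: centre of its underside.
- marker: Bystander, loose: marker lying on the bench, white barrel and green cap, 120 x 13 x 12 mm. Origin: middle of its length, at bench height; x along its length, cap towards +x.
Not all that is in view belongs to the job. Of the things that look like the slurry_stone, take the one that is farthest to the robot's left at the start. Of the things that look like the strop, take the one that is nearest to the robot's base at the start.

How it is judged (in metres and radians):
At the end, for the whole second after the job is handed in: Fine and coarse stone flat on the bench, 94-126 mm either side of the holder (fine on the strop's side), abreast within 22 mm, parallel within 10 deg; medium stone on the bed within 14 mm, 7 deg; plate on coarse within 16 mm, 10 deg; slurry stone on fine within 18 mm; all level, at rest (((y of strop in the frame of holder above 0 m and y of fine_stone in the frame of holder between 0.094 and 0.126 m and y of coarse_stone in the frame of holder between -0.126 and -0.094 m) or (y of strop in the frame of holder below 0 m and y of fine_stone in the frame of holder between -0.126 and -0.094 m and y of coarse_stone in the frame of holder between 0.094 and 0.126 m)) and x of fine_stone in the frame of holder between -0.022 and 0.022 m and height (world z) of fine_stone between -0.004 and 0.004 m and angle between the x axis of each of fine_stone, coarse_stone and the x axis of holder, either way round below 0.17 rad and x of coarse_stone in the frame of holder between -0.022 and 0.022 m and height (world z) of coarse_stone between -0.004 and 0.004 m and horizontal distance between medium_stone and holder below 0.014 m and z of medium_stone in the frame of holder between 0.016 and 0.024 m and angle between the x axis of medium_stone and the x axis of holder, either way round below 0.12 rad and horizontal distance between flattening_plate and coarse_stone below 0.016 m and z of flattening_plate in the frame of coarse_stone between 0.018 and 0.026 m and angle between the x axis of flattening_plate and the x axis of coarse_stone, either way round below 0.17 rad and horizontal distance between slurry_stone and fine_stone below 0.018 m and z of slurry_stone in the frame of fine_stone between 0.018 and 0.026 m and angle between each of coarse_stone, medium_stone, fine_stone, slurry_stone, flattening_plate's own z axis and vertical below 0.06 rad and linear speed of each of coarse_stone, medium_stone, fine_stone, slurry_stone, flattening_plate below 0.02 m/s); the robot touches nothing.
It fails at once if the water bottle was shoved or knocked over (moved more than 30 mm) (distance of water_bottle from where it was at the start of the episode above 0.03 m).
It fails at once if the tape roll was shoved or knocked over (moved more than 30 mm) (distance of tape_roll from where it was at the start of the episode above 0.03 m).
It fails at once if the marker was shoved or knocked over (moved more than 30 mm) (distance of marker from where it was at the start of the episode above 0.03 m).
It fails at once if a stone or the plate was dropped (faster than 0.8 m/s while its underside is lower than 80 mm) ((linear speed of coarse_stone above 0.8 m/s and height (world z) of coarse_stone below 0.08 m) or (linear speed of medium_stone above 0.8 m/s and height (world z) of medium_stone below 0.08 m) or (linear speed of fine_stone above 0.8 m/s and height (world z) of fine_stone below 0.08 m) or (linear speed of slurry_stone above 0.8 m/s and height (world z) of slurry_stone below 0.08 m) or (linear speed of flattening_plate above 0.8 m/s and height (world z) of flattening_plate below 0.08 m)).
It also fails if it takes over 122 s, if anything falls off the work surface, if the arm or the gripper's body presses on something with over 40 N, if the wrist force passes 120 N, or if a joint passes its speed limit or range.

## Robot

A 6-joint arm with a two-finger parallel gripper is mounted at the origin on the work surface. World frame = base frame: x ahead of the robot, y to its left, z up, the work surface at z = 0. Lengths are in mm, angles in rad, forces in N, time in s.
With the tool pointing down it reaches from about 350 to 975 mm from the base axis. Payload 7.1 kg.
Tool frame: the origin (TCP) lies on the front face of the gripper's body, between the roots of the fingers; the fingertips stand 80 mm ahead of it and the grasp point (between the pads) lies 61 mm ahead of it (ctrl.tcp_to_grasp is the distance from the TCP to the grasp point, in mm); z points along the fingers, y is the direction in which the jaws open and shut (so a half turn about z gives the same grasp; the last joint's range is limited). The gripper opens to 88 mm and grips with 3 to 60 N. Pads are 20 mm wide; open, the fingers measure 115 mm over their backs; the gripper's body (75 mm by 178 mm) begins 61 mm behind the grasp point.
Start: joints at [1.231, 0.423, 1.63, -0, 1.089, -0.019], TCP at [197.047, 593.109, 302.675] pointing down, gripper open.
Joint ranges: [-3, 3], [-0.9, 2.11], [0.09, 2.58], [-1.31, 4.45], [0.11, 2.69], [-2.54, 2.54]. Speed limits (rad/s): [2.39, 2.39, 3.01, 3.14, 3.14, 3.14].

## Interface

Orientations are given as a rotation vector (axis times angle).
In Python, from workcell import telemetry, get_image, ctrl gives the robot as it stands.
- The arm moves only by the tool send_rows, never from a script. Its argument "rows" is a list of rows, each a list of 5 numbers: the shift along the tool's x, y, z in m, then the turn about the tool's z in rad, then the opening, from -1 (shut) to 1 (fully open). A call has 1 to 5 rows; each row shifts and turns the commanded pose from where the row before left it, along the tool's axes as they then stand; what a row does not reach is not made up. A row lasts 1/10 s, in which the tool goes at most 50 mm and 8.59 degrees, less where a joint would pass 70% of its speed; a pose out of reach is approached as far as the arm can. A call with a gripper value outside its range is refused whole. The fingers move at their own pace and stop on an object; the grip force is fixed at half the most. Time passes only in rows, so rows that do not move let the fingers close. It gives the time, the measured TCP pose, the force and the opening at its end, in the units of the state.
- telemetry.get_obs(): the state, without advancing time (a new reading comes with each control period).
- get_image(name): name is "scene" or "top"; returns a dict with "color" (400x640x3 uint8, blue, green, red), "z_map" (400x640 float32, mm along the optical axis (not along the pixel's ray), 0 where there is no reading), "camera_matrix" (3x3 intrinsics, pixels), "rvec" (rotation vector, rad) and "tvec" (3), from world to camera coordinates, as OpenCV has them. Camera axes: x right, y down, z forward; pixel columns grow to the right and rows downward; lengths in mm; the calibration is good to about 2 mm. A picture is of the moment at which its call begins.
- ctrl.close_job(): hands the job in, once; it reports no verdict.
The state is a dict: "t": time; "qpos": joint angles; "qvel": joint speeds; "joint_torque": joint torques, N m; "ee_pos": TCP position; "orientation": TCP orientation; "ft_force": force on the tool from outside, world axes, zero at the start; "moment": the same for the moment, N m; "width": finger opening in mm.
Only numpy, scipy, OpenCV 4.12 (cv2) and the standard library are available. Lean on these libraries where they do the work, as an engineer would, in place of code of your own. Each camera call takes 0.05 s, during which the arm holds its last target.

## Working session

There is one attempt and no reset: what is moved stays moved. The work goes in short steps, Python scripts to look and compute and a tool call to move; the robot and the scene stay as the last step left them, time stands still between calls to the robot, and variables do not carry over. Pictures are saved under pics/ and viewed, and the job is handed in when it is done.

Besides the shell and the picture viewer there is one more tool, called after "Emit:" by a JSON object that holds its "name" and its "arguments", one argument or row to a line. send_rows: Moves the arm, as the interface text tells. Its arguments: {"type":"object","properties":{"rows":{"type":"array"}},"required":["rows"]}

```bash
ls; mkdir -p pics
python3 - <<'E'
from workcell import telemetry,get_image,ctrl
import cv2
o=telemetry.get_obs();print(o)
for n in("top","scene"):
    d=get_image(n);cv2.imwrite(f"pics/{n}0.png",d["color"]);print(n,d["camera_matrix"],d["rvec"],d["tvec"])
E
```

```text
pics
{'t': 0.0, 'qpos': array([ 1.23100374e+00,  4.23831566e-01,  1.63063827e+00,  2.09782262e-05,
        1.08856024e+00, -1.89990679e-02]), 'qvel': array([ 5.51762680e-04,  7.18445723e-04, -7.72219638e-04,  1.68977504e-03,
        6.96463931e-05, -1.17999398e-04]), 'joint_torque': array([-3.59106140e-03, -5.44609845e+01, -2.73660475e+01,  6.40765205e-02,
        2.27695971e-02, -1.66943855e-04]), 'ee_pos': array([196.91239936, 592.74821944, 301.92770979]), 'orientation': array([-5.01714496e-01, -3.10099270e+00,  2.21625976e-03]), 'ft_force': array([-0.18074664,  0.17037943,  0.53510516]), 'moment': array([-0.01160519,  0.03015875, -0.01898875]), 'width': 87.4167269412029}
top [[494.788914     0.         325.66434179]
 [  0.         494.788914   202.24835834]
 [  0.           0.           1.        ]] [ 2.18385913 -2.13672566  0.16453461] [  50.19246252  542.96786657 1341.11113514]
scene [[417.3716885    0.         322.50364343]
 [  0.         417.3716885  197.82775948]
 [  0.           0.           1.        ]] [ 1.11558875  2.59549411 -0.75937324] [ 316.06340243 -348.77617686 1788.75867644]
```

View pics/top0.png

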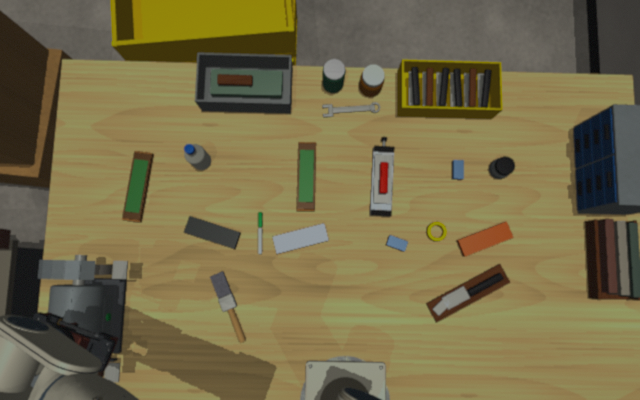

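View pics/scene0.png

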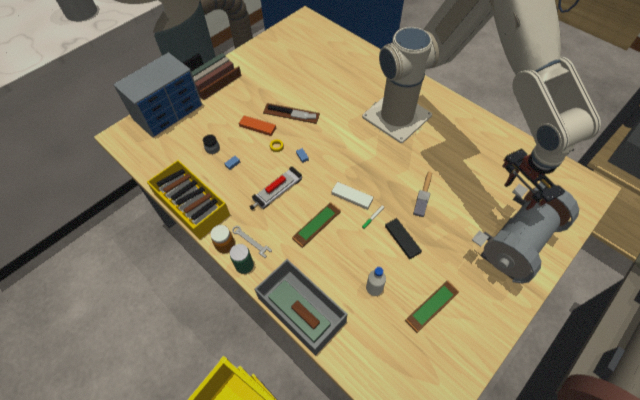

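Top view: the strops are at (306,176) and (138,186). The nearer to the base is (306,176), and it also fits "220 mm from the holder". The blue blocks are at (397,243) and (458,170), and the one farther left is (397,243). The holder with the plate is at (383,180), coarse (212,232), fine (300,238), medium (485,238), bottle (197,157), tape (436,231) and marker (261,232). I'll confirm these in a crop and measure.

```bash
cat > h.py <<'E'
from workcell import telemetry,get_image,ctrl
import cv2,numpy as np
from scipy.spatial.transform import Rotation as Ro
def cam(n="top"):
    d=get_image(n);d["R"]=cv2.Rodrigues(d["rvec"])[0];d["C"]=-d["R"].T@d["tvec"].ravel();return d
def cast(d,uv,z):
    uv=np.asarray(uv,float).reshape(-1,2);r=np.c_[uv,np.ones(len(uv))]@np.linalg.inv(d["camera_matrix"]).T@d["R"]
    return d["C"]+r*((z-d["C"][2])/r[:,2])[:,None]
def pts(d):
    h,w=d["z_map"].shape;u,v=np.meshgrid(np.arange(w),np.arange(h))
    p=np.stack([u,v,np.ones_like(u)],-1).reshape(-1,3)@np.linalg.inv(d["camera_matrix"]).T*d["z_map"].reshape(-1,1)
    return ((p-d["tvec"].ravel())@d["R"]).reshape(h,w,3)
def proj(d,P): return cv2.projectPoints(np.asarray(P,float).reshape(-1,3),d["rvec"],d["tvec"],d["camera_matrix"],None)[0].reshape(-1,2)
def rect(d,mask,z):
    cs=cv2.findContours(mask.astype(np.uint8),0,2)[0];c=max(cs,key=cv2.contourArea)
    p=cast(d,c,z)[:,:2].astype(np.float32);(cx,cy),(a,b),t=cv2.minAreaRect(p)
    if a<b:a,b,t=b,a,t+90
    t=(t+90)%180-90
    return np.round([cx,cy,a,b,np.radians(t)],3)
def roi(m,x0,y0,x1,y1):
    o=np.zeros_like(m,dtype=bool);o[y0:y1,x0:x1]=m[y0:y1,x0:x1];return o
def tool():
    o=telemetry.get_obs();R=Ro.from_rotvec(o["orientation"]).as_matrix();p=o["ee_pos"]
    return o,R,p
def go(x,y,zg,yaw=None):
    """tool shift (mm) & turn to bring grasp point to x,y,zg with tool x axis along yaw (mod pi)"""
    o,R,p=tool();g=p+R[:,2]*ctrl.tcp_to_grasp
    s=R.T@(np.array([x,y,zg])-g); a=np.arctan2(R[1,0],R[0,0]);t=None
    if yaw is not None:
        dy=(yaw-a+np.pi/2)%np.pi-np.pi/2; t=-dy
    print("t",round(o["t"],2),"grasp",g.round(1),"yaw",round(a,3),"q6",o["qpos"][5].round(3),"w",round(o["width"],1),"F",o["ft_force"].round(1),"tilt",R[:,2].round(3),"| shift mm",s.round(1),"turn",None if t is None else round(t,3))
E
python3 - <<'E'
from h import *
d=cam();P=pts(d);Z=P[...,2];hsv=cv2.cvtColor(d["color"],cv2.COLOR_BGR2HSV)
print("bench z",np.median(Z[260:280,360:400]))
big=cv2.resize(d["color"][125:275,170:530],None,fx=2.2,fy=2.2,interpolation=cv2.INTER_CUBIC);cv2.imwrite("pics/crop.png",big)
for n,(x,y) in dict(fine=(300,238),coarse=(212,232),med=(485,238),slur=(397,243),slur2=(458,170),strop=(306,176),strop2=(138,186),hold=(377,165),grip=(383,180),jawfar=(384,151),jawnear=(381,211),bot=(197,157),tape=(445,231)).items(): print(n,P[y,x].round(1),hsv[y,x])
E
```

```text
bench z -0.931593756922078
fine [442.  131.3  16.1] [105  22 160]
coarse [452.8 375.   24.7] [60  4 60]
med [ 453.  -387.2   20.4] [ 11 189 150]
slur [ 433.6 -139.6   21.1] [105  90 148]
slur2 [ 645.5 -314.1   20.3] [105 102 133]
strop [618.2 119.1  17. ] [ 61 115 111]
strop2 [ 357.6   84.9 1400.3] [ 61 130  98]
hold [653.  -81.6  26.3] [ 37  16 142]
grip [606.2 -96.   47.9] [  2 221 150]
jawfar [ 692.4 -100.3   33.3] [45  9 55]
jawnear [521.2 -93.   31.8] [ 0  8 33]
bot [645.8 407.8 105.8] [ 33  24 108]
tape [ 470.4 -275.4   17.6] [ 29 243 148]
```

View pics/crop.png

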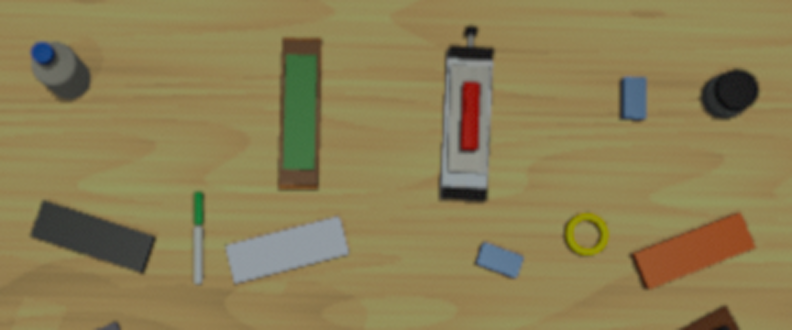

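The crop confirms it: the slurry stone is the left of the two blue blocks (crop (500,259)). The strop is the one beside the holder (crop (300,113)). Now the poses.

Run:
```python
from h import *
d=cam();P=pts(d);Z=P[...,2];hsv=cv2.cvtColor(d["color"],cv2.COLOR_BGR2HSV);H,S,V=[hsv[...,i].astype(int) for i in range(3)]
print("C",d["C"].round(0))
def rep(n,m,z):
    r=rect(d,m,z);print(n,r)
    return r
rep("coarse",roi((V<85)&(S<60),180,210,245,255),22)
rep("fine",roi((H>90)&(S<60)&(V>110),265,218,335,260),22)
rep("med",roi((H<14)&(S>140)&(V>100),450,215,520,260),22)
rep("slurry",roi((H>95)&(H<115)&(S>60),380,230,412,256),20)
rep("strop",roi((H>45)&(H<75)&(S>90),294,138,320,215),20)
wood=roi(((H<18)&(V<125)|((H>45)&(H<75)&(S>90))),294,136,320,215)
rep("stropall",wood,20)
print("jaws",np.unique(V[151,370:396]))
J=(V<70)&(S<80)
rep("jawF",roi(J,370,140,400,158),32);rep("jawN",roi(J,365,200,398,220),32)
rep("grip",roi(((H<8)|(H>172))&(S>150),370,155,395,205),51)
rep("plate",roi((S<60)&(V>120),372,150,394,208),28)
rep("tape",roi((H>22)&(H<32)&(S>200),422,216,450,246),19)
rep("marker",roi(((H>50)&(H<80)&(S>120))|((S<60)&(V>120)),254,205,268,256),12)
```

```text
C [ 358.   85. 1400.]
coarse [452.582 376.343 147.79   45.988   1.281]
fine [441.28  130.705 145.559  46.737  -1.294]
med [ 451.808 -387.362  148.106   48.808   -1.187]
slurry [ 434.04  -138.479   51.943   27.584    1.243]
strop [6.19592e+02 1.19097e+02 1.46934e+02 3.97070e+01 2.30000e-02]
stropall [6.06804e+02 1.19993e+02 1.72444e+02 4.77970e+01 2.40000e-02]
jaws [ 46  47  48  49  51  54  57  58  61  67  69  79  93  97  99 100 102 103
 117 141 143 150]
jawF [699.966 -97.628  57.03   14.536  -1.546]
jawN [516.61  -90.152  56.255  13.361   1.516]
grip [ 6.12925e+02 -9.68760e+01  8.22260e+01  1.95530e+01  4.00000e-03]
plate [ 6.11444e+02 -9.71580e+01  1.57985e+02  5.95360e+01  2.00000e-03]
tape [ 469.843 -250.954   53.74    50.607   -1.549]
marker [4.32939e+02 2.44335e+02 6.99380e+01 8.39000e+00 3.90000e-02]
```

Run:
```python
from h import *
d=cam();hsv=cv2.cvtColor(d["color"],cv2.COLOR_BGR2HSV);S=hsv[...,1].astype(float)
def edges(rows,c0,c1,ch,thr,zl,zr,above):
    L=[];Rr=[]
    for v in rows:
        s=ch[v,c0:c1];m=(s>thr) if above else (s<thr);i=np.flatnonzero(m)
        f=lambda a,b:(a+(thr-s[a])/(s[b]-s[a]) if s[b]!=s[a] else a)
        L.append((c0+f(i[0]-1,i[0]),v));Rr.append((c0+f(i[-1],i[-1]+1),v))
    for n,e,z in(("L",L,zl),("R",Rr,zr)):
        p=cast(d,e,z);k=np.polyfit(p[:,0],p[:,1],1);res=p[:,1]-np.polyval(k,p[:,0])
        print(n,"slope",k[0].round(4),"y@608",np.polyval(k,608).round(1),"rms",res.std().round(2))
print("holder S sat rows");edges(range(160,204),362,404,S,70,0,20,False)
G=hsv[...,0].astype(float)
print("strop green");edges(range(152,200),290,325,G,38,20,20,True)
V=hsv[...,2].astype(float)
print("strop dark");edges(range(147,206),288,326,V,125,0,20,False)
print(S[180,362:404].astype(int))
for v in (150,180,211): print(v,V[v,362:404].astype(int))
print("col",V[135:225,377].astype(int)); print("col",V[135:225,389].astype(int))
big=cv2.resize(d["color"][130:222,350:420],None,fx=6,fy=6,interpolation=cv2.INTER_CUBIC);cv2.imwrite("pics/hold.png",big)
```

```text
holder S sat rows
L slope -0.0436 y@608 -66.8 rms 0.25
R slope -0.0423 y@608 -127.2 rms 0.27
strop green
L slope 0.0046 y@608 139.5 rms 0.22
R slope -0.0 y@608 99.1 rms 0.21
strop dark
L slope 0.0039 y@608 146.8 rms 0.57
R slope 0.0034 y@608 92.3 rms 0.54
[110 110 110 110 109 113 110 111 111  54  12   9   9  12  16  15  14  85
 208 218 221 222 225 230 230 133  34  15  15  11  33  86 111 114 113 113
 110 114 113 114 113 113]
150 [149 149 148 148 148 149 148 149 149 142 101  69  55  48  48  46  36  32
  30  28  29  28  27  26  26  25  26  26  27  24  27  55 109 140 149 147
 149 149 148 149 149 148]
180 [149 149 148 148 150 147 149 149 140 113 133 136 143 146 145 139 107  87
 119 145 151 149 146 145 140 130 135 139 139 137 138 145 149 148 149 149
 148 148 149 148 149 149]
211 [149 149 148 147 149 150 141 101  63  39  26  26  24  27  25  27  31  32
  34  34  33  34  39  42  45  53  55  55  58  93 134 148 149 148 149 147
 148 148 147 146 149 148]
col [149 148 148 148 149 148 148 148 148 138 104  55  26  25  27  46  97 142
 145 131 136 139 138 140 139 140 139 140 141 141 141 141 141 141 143 142
 143 143 144 144 144 143 144 144 142 139 138 140 138 140 137 137 138 138
 138 139 139 139 139 142 145 147 146 147 145 147 144 130 118 148 156 156
 156 151 128  69  27  23  28  31  59 107 141 149 148 148 148 149 150 149]
col [148 148 148 149 149 150 150 149 150 148 132  89  43  26  24  26  48  99
 141 147 140 137 138 138 137 139 137 134 128 128 128 127 125 128 132 130
 131 131 131 132 131 132 134 137 139 139 139 140 139 139 140 140 140 140
 140 142 141 140 142 143 143 144 143 142 144 143 144 144 141 141 154 157
 158 158 144 106  55  27  24  25  37  72 115 144 150 149 148 148 148 149]
```

View pics/hold.png

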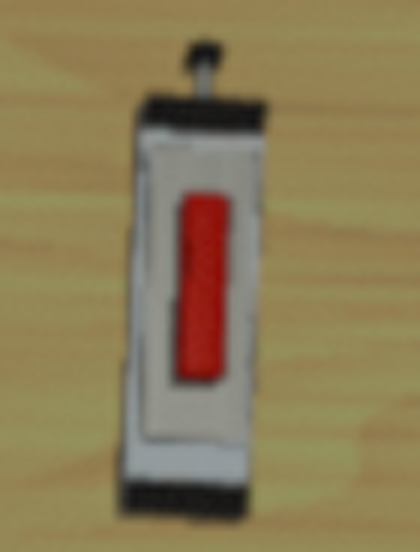

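Run:
```python
from h import *
d=cam()
# far outer top edge z32, near outer bottom edge z0, near jaw inner top edge z32
for uv,z in(((377,145.4),32),((389,146),32),((377,215.7),0),((389,216.4),0),((377,209.7),32),((389,210.1),32),((377,151),20),((377,151),32),((389,151.8),20)): print(uv,z,cast(d,[uv],z).round(1))
s=cam("scene");big=cv2.resize(s["color"][155:225,235:320],None,fx=8,fy=8,interpolation=cv2.INTER_CUBIC);cv2.imwrite("pics/holds.png",big)
# predicted holder corners in both
c=np.array([608,-97.]);y=-.043;R=np.array([[np.cos(y),-np.sin(y)],[np.sin(y),np.cos(y)]])
for n,dd in(("top",d),("scene",s)):
    Q=[np.r_[c+R@np.array(q),z] for q,z in(((100,30),32),((100,-30),32),((-100,30),32),((-100,-30),32),((-100,30),0),((130,0),20))]
    print(n,proj(dd,Q).round(1).tolist())
```

```text
(377, 145.4) 32 [[708.5 -80.5  32. ]]
(389, 146) 32 [[ 707.7 -114.7   32. ]]
(377, 215.7) 0 [[511.3 -85.7   0. ]]
(389, 216.4) 0 [[ 510.  -120.1    0. ]]
(377, 209.7) 32 [[524.6 -81.7  32. ]]
(389, 210.1) 32 [[ 524.2 -115.3   32. ]]
(377, 151) 20 [[695.2 -82.1  20. ]]
(377, 151) 32 [[692.3 -80.6  32. ]]
(389, 151.8) 20 [[ 693.7 -116.5   20. ]]
top [[373.8, 145.1], [394.8, 146.5], [370.2, 215.0], [391.6, 216.4], [368.9, 216.2], [384.2, 136.7]]
scene [[260.6, 205.4], [250.3, 195.4], [301.3, 174.2], [290.8, 165.1], [301.7, 179.0], [249.5, 207.0]]
```

View pics/holds.png

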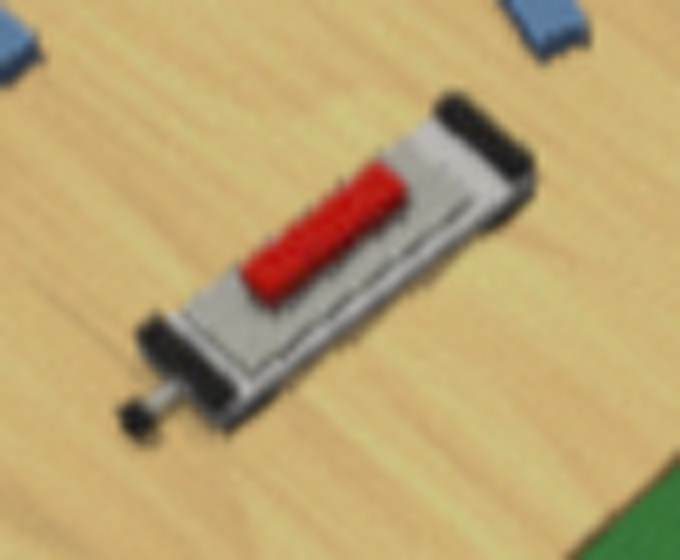

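Run:
```python
from h import *
go(452.6,376.3,120,1.281)
d=cam();print(cast(d,[(374.8,154.7),(391.5,154.7),(374,202.8),(391,202.8)],28).round(1))
```

```text
t 0.35 grasp [197.  593.  241.2] yaw 2.821 q6 -0.019 w 88.0 F [-1.   0.7 -0.3] tilt [-0. -0. -1.] | shift mm [-310.9 -125.   121.2] turn 1.54
[[ 682.3  -74.9   28. ]
 [ 683.5 -122.5   28. ]
 [ 544.4  -73.7   28. ]
 [ 545.5 -121.5   28. ]]
```

Emit:
{"name": "send_rows", "arguments": {
  "rows": [
    [-0.044,-0.018,0,0,1],
    [-0.044,-0.018,0,0,1],
    [-0.044,-0.018,0,0,1],
    [-0.044,-0.018,0,0,1],
    [-0.044,-0.018,0,0,1]
  ]
}}

```text
t: 0.9
ee_pos: [378.6, 437.0, 302.8]
orientation: [0.501, 3.101, 0.0]
ft_force: [-0.0, -0.3, -0.2]
width: 87.7
```

Emit:
{"name": "send_rows", "arguments": {
  "rows": [
    [-0.044,-0.018,0,0,1],
    [-0.047,-0.017,0,0,1],
    [0,0,0.02,0.14,1],
    [0,0,0.02,0.14,1],
    [0,0,0.02,0.14,1]
  ]
}}

```text
t: 1.4
ee_pos: [453.4, 375.9, 242.2]
orientation: [1.148, 2.924, 0.001]
ft_force: [-0.5, 0.4, -0.1]
width: 88.0
```

Emit:
{"name": "send_rows", "arguments": {
  "rows": [
    [0,0,0.02,0.14,1],
    [0,0,0.02,0.14,1],
    [0,0,0.02,0.14,1],
    [0,0,0,0.14,1],
    [0,0,0,0.14,1]
  ]
}}

```text
t: 1.9
ee_pos: [452.4, 376.2, 181.7]
orientation: [-2.079, -2.355, 0.003]
ft_force: [-0.2, -0.3, 0.7]
width: 87.8
```

Emit:
{"name": "send_rows", "arguments": {
  "rows": [
    [0,0,0,0.14,1],
    [0,0,0,0.14,1],
    [0,0,0,0.14,1],
    [0,0,0,0,1],
    [0,0,0,0,1]
  ]
}}

```text
t: 2.4
ee_pos: [452.8, 376.4, 182.7]
orientation: [-2.516, -1.882, 0.0]
ft_force: [-0.6, 0.7, 0.1]
width: 87.9
```

```bash
python3 -c "
from h import *
go(452.6,376.3,22,1.281)"
```

```text
t 2.4 grasp [452.8 376.4 121.4] yaw 1.285 q6 0.96 w 87.9 F [-0.6  0.7  0.1] tilt [-0. -0. -1.] | shift mm [-0.2 -0.1 99.4] turn 0.004
```

Emit:
{"name": "send_rows", "arguments": {
  "rows": [
    [0,0,0.03,0,1],
    [0,0,0.03,0,1],
    [0,0,0.02,0,1],
    [0,0,0.012,0,1],
    [0,0,0.007,0,1]
  ]
}}

```text
t: 2.9
ee_pos: [452.6, 376.2, 82.7]
orientation: [2.518, 1.879, -0.002]
ft_force: [-0.2, 1.0, 1.1]
width: 87.6
```

Emit:
{"name": "send_rows", "arguments": {
  "rows": [
    [0,0,0,0,-1],
    [0,0,0,0,-1],
    [0,0,0,0,-1],
    [0,0,0,0,-1],
    [0,0,0,0,-1]
  ]
}}

```text
t: 3.4
ee_pos: [452.8, 376.6, 84.3]
orientation: [-2.519, -1.877, -0.001]
ft_force: [-5.4, 2.8, 4.2]
width: 51.1
```

Emit:
{"name": "send_rows", "arguments": {
  "rows": [
    [0,0,0,0,-1],
    [0,0,-0.005,0,-1],
    [0,0,-0.015,0,-1],
    [0,0,-0.03,0,-1],
    [0,0,-0.03,0,-1]
  ]
}}

```text
t: 3.9
ee_pos: [452.4, 376.0, 164.7]
orientation: [2.519, 1.877, -0.002]
ft_force: [0.0, 0.2, -4.7]
width: 49.5
```

```bash
python3 -c "
from h import *
go(604.3,-205.9,102,-0.043)
d=cam('scene');cv2.imwrite('pics/s1.png',d['color'])"
```

```text
t 3.9 grasp [452.3 375.9 103.4] yaw 1.281 q6 0.963 w 49.5 F [ 0.   0.2 -4.7] tilt [-0.001 -0.001 -1.   ] | shift mm [-514.1  312.     1.8] turn 1.324
```

View pics/s1.png

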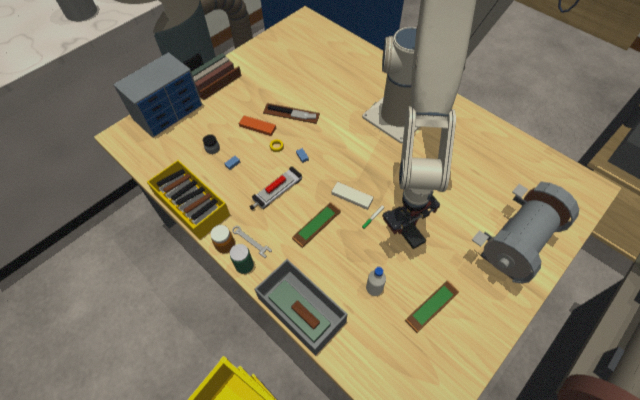

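The coarse stone is held level at scene (405,235). Carrying it to the target.

Emit:
{"name": "send_rows", "arguments": {
  "rows": [
    [-0.0367,0.0223,-0.005,0,-1],
    [-0.0367,0.0223,-0.005,0,-1],
    [-0.0367,0.0223,0,0,-1],
    [-0.0367,0.0223,0,0,-1],
    [-0.0367,0.0223,0,0,-1]
  ]
}}

```text
t: 4.45
ee_pos: [507.3, 167.0, 174.0]
orientation: [2.518, 1.878, 0.001]
ft_force: [1.3, -0.7, -3.4]
width: 49.5
```

Emit:
{"name": "send_rows", "arguments": {
  "rows": [
    [-0.0367,0.0223,0,0,-1],
    [-0.0367,0.0223,0,0,-1],
    [-0.0367,0.0223,0,0,-1],
    [-0.0367,0.0223,0,0,-1],
    [-0.0367,0.0223,0,0,-1]
  ]
}}

```text
t: 4.95
ee_pos: [561.6, -40.9, 173.9]
orientation: [2.519, 1.877, 0.0]
ft_force: [1.1, 0.6, -3.5]
width: 49.5
```

Emit:
{"name": "send_rows", "arguments": {
  "rows": [
    [-0.0367,0.0223,0,0,-1],
    [-0.0367,0.0223,0,0,-1],
    [-0.0367,0.0223,0,0,-1],
    [-0.0367,0.0221,0,0,-1],
    [0,0,0,0.12,-1]
  ]
}}

```text
t: 5.45
ee_pos: [606.1, -210.4, 174.2]
orientation: [2.628, 1.714, 0.002]
ft_force: [-0.1, 1.0, -3.6]
width: 49.7
```

Emit:
{"name": "send_rows", "arguments": {
  "rows": [
    [0,0,0,0.14,-1],
    [0,0,0,0.14,-1],
    [0,0,0,0.14,-1],
    [0,0,0,0.14,-1],
    [0,0,0,0.14,-1]
  ]
}}

```text
t: 5.95
ee_pos: [604.5, -205.2, 173.6]
orientation: [-3.061, -0.708, 0.001]
ft_force: [0.2, 0.6, -3.8]
width: 49.6
```

Emit:
{"name": "send_rows", "arguments": {
  "rows": [
    [0,0,0,0.14,-1],
    [0,0,0,0.14,-1],
    [0,0,0,0.14,-1],
    [0,0,0,0.084,-1],
    [0,0,0,0,-1]
  ]
}}

```text
t: 6.45
ee_pos: [604.5, -205.1, 173.6]
orientation: [-3.141, 0.069, 0.001]
ft_force: [-0.2, 0.8, -3.5]
width: 49.8
```

```bash
python3 -c "
from h import *
go(604.3,-205.9,23,-0.043)
d=cam('top');cv2.imwrite('pics/t1.png',d['color'])"
```

```text
t 6.45 grasp [ 604.5 -205.1  112.3] yaw -0.044 q6 1.269 w 49.8 F [-0.2  0.8 -3.5] tilt [-0.  0. -1.] | shift mm [-0.2  0.8 89.3] turn -0.001
```

View pics/t1.png

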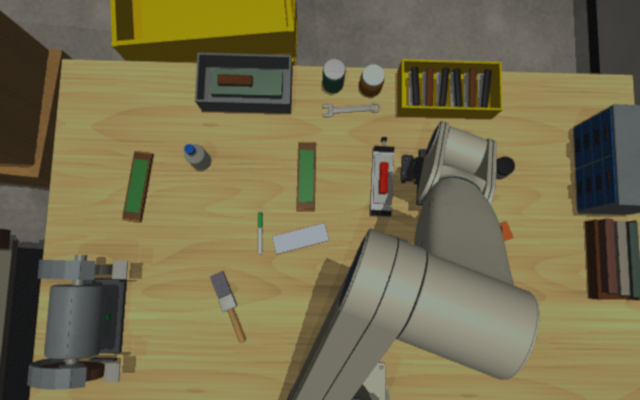

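Emit:
{"name": "send_rows", "arguments": {
  "rows": [
    [0,0,0.03,0,-1],
    [0,0,0.03,0,-1],
    [0,0,0.015,0,-1],
    [0,0,0.009,0,-1],
    [0,0,0.004,0,-1]
  ]
}}

```text
t: 7.0
ee_pos: [604.8, -205.1, 85.1]
orientation: [-3.141, 0.067, 0.001]
ft_force: [-0.9, -0.1, -3.2]
width: 49.9
```

Emit:
{"name": "send_rows", "arguments": {
  "rows": [
    [0,0,0.0013,0,-1],
    [0,0,0,0,-1],
    [0,0,0,0,-0.1],
    [0,0,0,0,0.2],
    [0,0,0,0,0.5]
  ]
}}

```text
t: 7.5
ee_pos: [605.5, -205.4, 85.4]
orientation: [3.14, -0.068, 0.003]
ft_force: [-0.8, 0.4, -0.0]
width: 57.5
```

Emit:
{"name": "send_rows", "arguments": {
  "rows": [
    [0,0,0,0,0.6],
    [0,0,0,0,0.6],
    [0,0,-0.01,0,0.6],
    [0,0,-0.04,0,0.6],
    [0,0,-0.05,0,0.6]
  ]
}}

```text
t: 8.0
ee_pos: [603.5, -204.7, 183.9]
orientation: [-3.139, 0.068, 0.007]
ft_force: [1.5, -0.3, 1.0]
width: 70.1
```

```bash
python3 -c "
from h import *
go(613,-97.5,120,0.004)
d=cam('scene');cv2.imwrite('pics/s2.png',cv2.resize(d['color'][120:300,180:400],None,fx=3,fy=3,interpolation=2))"
```

```text
t 8.0 grasp [ 603.3 -204.6  122.6] yaw -0.043 q6 1.268 w 70.1 F [ 1.5 -0.3  1. ] tilt [-0.004  0.002 -1.   ] | shift mm [   5.1 -107.4    2.7] turn -0.047
```

View pics/s2.png

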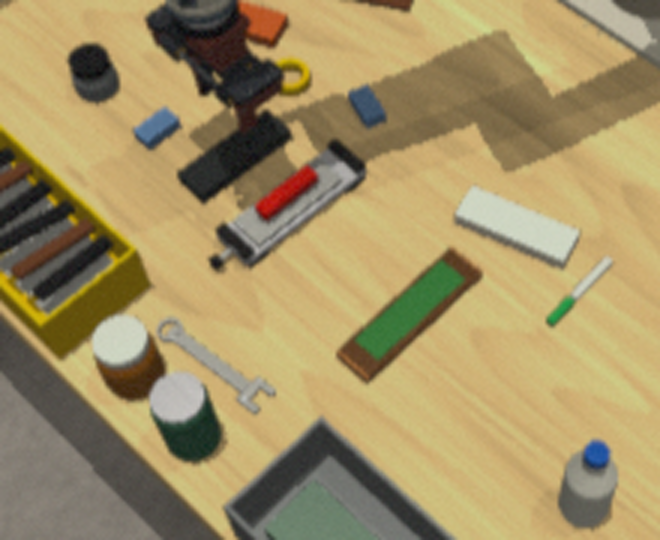

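Emit:
{"name": "send_rows", "arguments": {
  "rows": [
    [0.0012,-0.036,0,0,0.3],
    [0.0019,-0.036,0,0,0.2],
    [0.002,-0.0355,0,-0.047,0.1],
    [0,0,0.035,0,0.1],
    [0,0,0.02,0,0.1]
  ]
}}

```text
t: 8.55
ee_pos: [614.6, -96.5, 129.1]
orientation: [3.141, 0.01, 0.001]
ft_force: [-0.4, 0.9, 0.3]
width: 47.9
```

```bash
python3 -c "
from h import *
go(613,-97.5,48.5,0.0)"
```

```text
t 8.55 grasp [614.6 -96.5  67.8] yaw 0.006 q6 1.39 w 47.9 F [-0.4  0.9  0.3] tilt [ 0.001 -0.    -1.   ] | shift mm [-1.7  1.  19.3] turn 0.006
```

Emit:
{"name": "send_rows", "arguments": {
  "rows": [
    [-0.001,0.001,0.01,0,0.1],
    [0,0,0.006,0,0.1],
    [0,0,0.003,0,0.1],
    [0,0,0,0,0.1],
    [0,0,0,0,-1]
  ]
}}

```text
t: 9.05
ee_pos: [614.1, -99.3, 111.2]
orientation: [3.141, 0.005, 0.002]
ft_force: [-0.7, 0.8, -0.2]
width: 43.3
```

Emit:
{"name": "send_rows", "arguments": {
  "rows": [
    [0,0,0,0,-1],
    [0,0,0,0,-1],
    [0,0,0,0,-1],
    [0,0,0,0,-1],
    [0,0,0,0,-1]
  ]
}}

```text
t: 9.55
ee_pos: [613.8, -98.7, 111.0]
orientation: [-3.141, -0.006, -0.001]
ft_force: [-0.5, 3.8, 4.8]
width: 24.0
```

Emit:
{"name": "send_rows", "arguments": {
  "rows": [
    [0,0,-0.005,0,-1],
    [0,0,-0.015,0,-1],
    [0,0,-0.03,0,-1],
    [0,0,-0.03,0,-1],
    [0,0,0,0,-1]
  ]
}}

```text
t: 10.05
ee_pos: [615.8, -99.6, 194.9]
orientation: [3.14, 0.006, 0.012]
ft_force: [-0.1, -0.0, -4.2]
width: 23.8
```

Run:
```python
from h import *
go(604.5,-205.2,130,-0.043)
d=cam('scene');cv2.imwrite('pics/s3.png',cv2.resize(d['color'][100:260,180:380],None,fx=3.5,fy=3.5,interpolation=2))
d=cam('top');cv2.imwrite('pics/t3.png',cv2.resize(d['color'][120:270,330:530],None,fx=3.5,fy=3.5,interpolation=2))
```

```text
t 10.05 grasp [616.3 -99.7 133.6] yaw 0.004 q6 1.388 w 23.8 F [-0.1 -0.  -4.2] tilt [ 0.008 -0.002 -1.   ] | shift mm [-12.2 105.4   3.7] turn 0.047
```

View pics/s3.png

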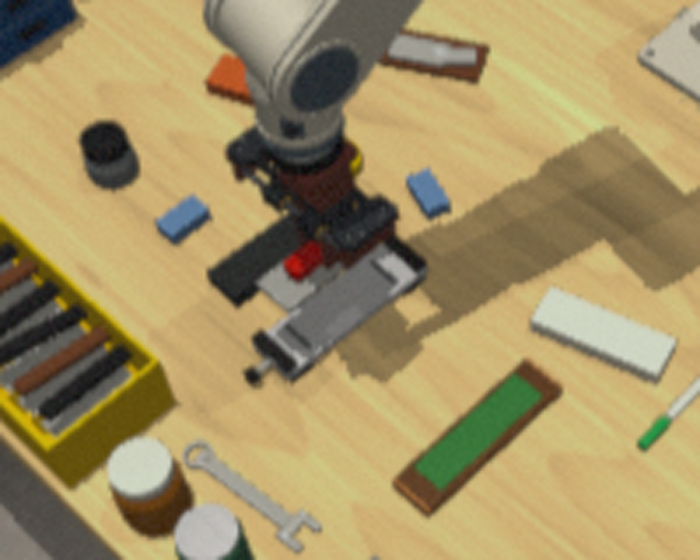

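View pics/t3.png

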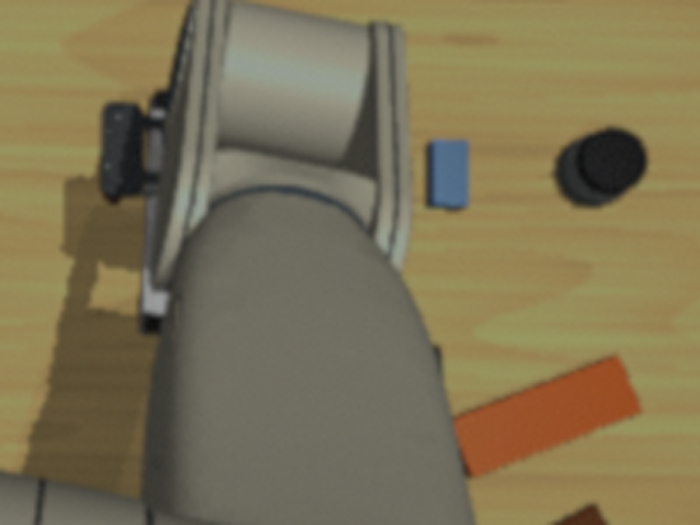

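Emit:
{"name": "send_rows", "arguments": {
  "rows": [
    [-0.003,0.02,0,0,-1],
    [-0.003,0.03,0,0,-1],
    [-0.002,0.03,0,0,-1],
    [-0.002,0.025,0,0.047,-1],
    [0,0,0,0,-1]
  ]
}}

```text
t: 10.65
ee_pos: [602.6, -206.6, 188.3]
orientation: [-3.141, 0.074, 0.004]
ft_force: [0.2, 0.3, -4.5]
width: 24.2
```

Run:
```python
from h import *
go(604.5,-205.2,52,-0.043)
```

```text
t 10.65 grasp [ 602.5 -206.6  127. ] yaw -0.047 q6 1.27 w 24.2 F [ 0.2  0.3 -4.5] tilt [-0.003  0.    -1.   ] | shift mm [ 2.2 -1.5 75. ] turn -0.004
```

Emit:
{"name": "send_rows", "arguments": {
  "rows": [
    [0,0,0,0,-1],
    [0,0,0,0,-1]
  ]
}}

```text
t: 10.85
ee_pos: [603.3, -203.1, 189.1]
orientation: [-3.14, 0.067, 0.003]
ft_force: [-0.2, -0.0, -4.7]
width: 23.7
```

Run:
```python
from h import *
go(604.5,-205.2,52,-0.043)
```

```text
t 10.85 grasp [ 603.2 -203.1  127.8] yaw -0.042 q6 1.27 w 23.7 F [-0.2 -0.  -4.7] tilt [-0.002  0.001 -1.   ] | shift mm [ 1.6  2.2 75.8] turn 0.001
```

Emit:
{"name": "send_rows", "arguments": {
  "rows": [
    [0.001,0.001,0.03,0,-1],
    [0,0,0.025,0,-1],
    [0,0,0.013,0,-1],
    [0,0,0.004,0,-1],
    [0,0,0,0,-1]
  ]
}}

```text
t: 11.35
ee_pos: [605.0, -204.5, 118.1]
orientation: [-3.141, 0.067, 0.001]
ft_force: [-0.3, 0.2, -3.9]
width: 24.0
```

Emit:
{"name": "send_rows", "arguments": {
  "rows": [
    [0,0,0,0,-1]
  ]
}}

```text
t: 11.45
ee_pos: [605.6, -205.0, 119.4]
orientation: [3.14, -0.067, 0.002]
ft_force: [-0.2, 0.2, -4.2]
width: 23.8
```

Run:
```python
from h import *
go(604.5,-205.2,52,-0.043)
```

```text
t 11.45 grasp [ 605.7 -205.1   58.1] yaw -0.043 q6 1.269 w 23.8 F [-0.2  0.2 -4.2] tilt [ 0.002 -0.001 -1.   ] | shift mm [-1.2  0.2  6.1] turn 0.0
```

Emit:
{"name": "send_rows", "arguments": {
  "rows": [
    [0,0,0.003,0,-1],
    [0,0,0.002,0,-1],
    [0,0,0,0,-1],
    [0,0,0.0007,0,-1],
    [0,0,0,0,-1]
  ]
}}

```text
t: 11.95
ee_pos: [605.0, -205.1, 113.0]
orientation: [3.141, -0.068, 0.0]
ft_force: [-0.7, -0.5, -0.7]
width: 23.8
```

Force has gone from -4 to -0.7 N, so the plate is on the stone. Release.

Emit:
{"name": "send_rows", "arguments": {
  "rows": [
    [0,0,0,0,-0.3],
    [0,0,0,0,-0.1],
    [0,0,0,0,0],
    [0,0,0,0,0],
    [0,0,0,0,0]
  ]
}}

```text
t: 12.45
ee_pos: [605.0, -205.1, 112.8]
orientation: [3.141, -0.068, 0.0]
ft_force: [0.7, -0.0, 0.6]
width: 44.3
```

Emit:
{"name": "send_rows", "arguments": {
  "rows": [
    [0,0,-0.01,0,0],
    [0,0,-0.03,0,0.5],
    [0,0,-0.04,0,1],
    [0,0,0,0,1],
    [0,0,0,0,1]
  ]
}}

```text
t: 12.95
ee_pos: [605.5, -205.3, 194.4]
orientation: [3.14, -0.068, 0.004]
ft_force: [-1.4, 0.5, -0.1]
width: 72.5
```

Run:
```python
from h import *
go(451.8,-387.4,120,-1.187)
```

```text
t 12.95 grasp [ 605.7 -205.3  133.1] yaw -0.043 q6 1.269 w 72.5 F [-1.4  0.5 -0.1] tilt [ 0.003 -0.001 -1.   ] | shift mm [-145.9  188.5   12.9] turn 1.144
```

Emit:
{"name": "send_rows", "arguments": {
  "rows": [
    [-0.0243,0.0314,0,0,1],
    [-0.0243,0.0314,0,0,1],
    [-0.0243,0.0314,0,0,1],
    [-0.0243,0.0314,0,0,1],
    [-0.0243,0.0314,0,0,1]
  ]
}}

```text
t: 13.45
ee_pos: [475.0, -357.1, 191.4]
orientation: [-3.139, 0.067, 0.003]
ft_force: [0.4, -0.1, 0.5]
width: 87.7
```

Emit:
{"name": "send_rows", "arguments": {
  "rows": [
    [-0.0243,0.0314,0,0,1],
    [0,0,0.005,0.14,1],
    [0,0,0.005,0.14,1],
    [0,0,0.005,0.14,1],
    [0,0,0.005,0.14,1]
  ]
}}

```text
t: 13.95
ee_pos: [450.2, -386.6, 171.2]
orientation: [-2.996, 0.942, 0.004]
ft_force: [0.7, 0.7, -0.6]
width: 88.1
```

Emit:
{"name": "send_rows", "arguments": {
  "rows": [
    [0,0,0,0.14,1],
    [0,0,0,0.14,1],
    [0,0,0,0.14,1],
    [0,0,0,0.14,1],
    [0,0,0,0.024,1]
  ]
}}

```text
t: 14.45
ee_pos: [450.5, -386.4, 171.5]
orientation: [-2.602, 1.76, 0.004]
ft_force: [-0.2, 0.1, 0.2]
width: 87.7
```

Emit:
{"name": "send_rows", "arguments": {
  "rows": [
    [0,0,0,0,1],
    [0,0,0,0,1]
  ]
}}

```text
t: 14.65
ee_pos: [450.9, -386.8, 172.2]
orientation: [-2.606, 1.754, 0.001]
ft_force: [-1.1, -0.2, -0.3]
width: 87.7
```

Run:
```python
from h import *
go(451.8,-387.4,22.5,-1.187)
```

```text
t 14.65 grasp [ 450.8 -386.7  110.9] yaw -1.185 q6 2.026 w 87.7 F [-1.1 -0.2 -0.3] tilt [-0.001  0.001 -1.   ] | shift mm [ 1.1 -0.7 88.4] turn 0.002
```

Emit:
{"name": "send_rows", "arguments": {
  "rows": [
    [0.001,-0.001,0.03,0,1],
    [0,0,0.03,0,1],
    [0,0,0.017,0,1],
    [0,0,0.009,0,1],
    [0,0,0.003,0,1]
  ]
}}

```text
t: 15.15
ee_pos: [452.2, -387.4, 82.9]
orientation: [-2.605, 1.756, 0.002]
ft_force: [-0.2, -0.6, 0.5]
width: 87.8
```

Emit:
{"name": "send_rows", "arguments": {
  "rows": [
    [0,0,0,0,-1],
    [0,0,0,0,-1],
    [0,0,0,0,-1],
    [0,0,0,0,-1],
    [0,0,0,0,-1]
  ]
}}

```text
t: 15.65
ee_pos: [452.5, -387.7, 84.2]
orientation: [2.604, -1.757, 0.001]
ft_force: [-3.9, -2.5, 4.1]
width: 51.7
```

Emit:
{"name": "send_rows", "arguments": {
  "rows": [
    [0,0,0,0,-1],
    [0,0,-0.005,0,-1],
    [0,0,-0.025,0,-1],
    [0,0,-0.04,0,-1],
    [0,0,-0.04,0,-1]
  ]
}}

```text
t: 16.15
ee_pos: [451.8, -386.8, 193.9]
orientation: [-2.604, 1.757, 0.004]
ft_force: [0.4, -1.6, -3.9]
width: 49.7
```

Emit:
{"name": "send_rows", "arguments": {
  "rows": [
    [0,0,-0.02,0,-1],
    [0,0,0,0,-1],
    [0,0,0,0,-1]
  ]
}}

```text
t: 16.45
ee_pos: [452.1, -387.1, 213.1]
orientation: [-2.604, 1.757, 0.001]
ft_force: [0.4, -0.9, -3.7]
width: 49.8
```

Run:
```python
from h import *
go(609,-97,130,-0.043)
d=cam('top')
cv2.imwrite('pics/t4.png',cv2.resize(d['color'][100:290,330:550],None,fx=3.4,fy=3,interpolation=2))
hsv=cv2.cvtColor(d["color"],cv2.COLOR_BGR2HSV);H,S,V=[hsv[...,i].astype(int) for i in range(3)]
print("grip",rect(d,roi(((H<8)|(H>172))&(S>150),400,140,445,225),53))
```

```text
t 16.45 grasp [ 452.  -387.1  151.8] yaw -1.187 q6 2.03 w 49.8 F [ 0.4 -0.9 -3.7] tilt [-0.  0. -1.] | shift mm [-210.2 -254.1   21.9] turn -1.144
grip [ 6.04926e+02 -2.04562e+02  8.50430e+01  2.10800e+01 -4.90000e-02]
```

View pics/t4.png

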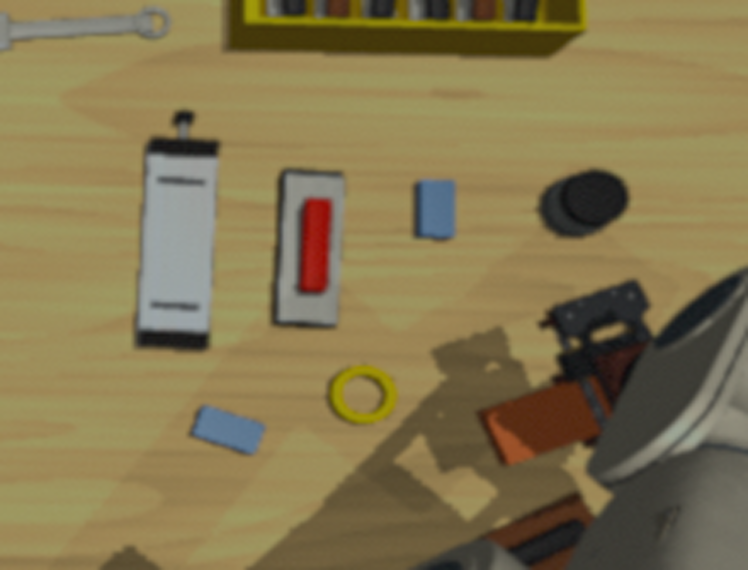

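The plate sits centred on the coarse stone (picture (307,248)), and its grip yaw of -0.049 matches the holder. The holder bed at (177,245) is empty. Now the medium stone goes to the holder.

Emit:
{"name": "send_rows", "arguments": {
  "rows": [
    [-0.0263,-0.0318,0,0,-1],
    [-0.0263,-0.0318,0,0,-1],
    [-0.0263,-0.0318,0,0,-1],
    [-0.0263,-0.0318,0,0,-1],
    [-0.0263,-0.0318,0,0,-1]
  ]
}}

```text
t: 17.0
ee_pos: [550.2, -204.2, 211.3]
orientation: [2.603, -1.757, -0.006]
ft_force: [-0.4, -0.2, -4.0]
width: 50.0
```

Emit:
{"name": "send_rows", "arguments": {
  "rows": [
    [-0.0263,-0.0318,0,0,-1],
    [-0.0263,-0.0318,0,0,-1],
    [-0.0263,-0.0318,0,0,-1],
    [0,0,0,-0.12,-1],
    [0,0,0,-0.14,-1]
  ]
}}

```text
t: 17.5
ee_pos: [607.4, -103.0, 210.7]
orientation: [-2.812, 1.373, 0.012]
ft_force: [-0.4, 0.8, -3.2]
width: 49.9
```

Emit:
{"name": "send_rows", "arguments": {
  "rows": [
    [0,0,0,-0.14,-1],
    [0,0,0,-0.14,-1],
    [0,0,0,-0.14,-1],
    [0,0,0,-0.14,-1],
    [0,0,0,-0.14,-1]
  ]
}}

```text
t: 18.0
ee_pos: [606.8, -104.3, 210.8]
orientation: [-3.11, 0.328, 0.004]
ft_force: [0.6, 0.0, -4.0]
width: 49.6
```

Emit:
{"name": "send_rows", "arguments": {
  "rows": [
    [0,0,0.02,-0.14,-1],
    [0,0,0.03,-0.044,-1],
    [0,0,0.02,0,-1],
    [0,0,0,0,-1],
    [0,0,0,0,-1]
  ]
}}

```text
t: 18.5
ee_pos: [607.4, -103.4, 142.0]
orientation: [-3.127, 0.05, 0.001]
ft_force: [-0.5, 0.2, -2.2]
width: 49.8
```

Run:
```python
from h import *
go(609,-97,43.2,-0.043)
```

```text
t 18.5 grasp [ 607.4 -102.6   80.7] yaw -0.032 q6 1.395 w 49.8 F [-0.5  0.2 -2.2] tilt [-0.     0.015 -1.   ] | shift mm [ 1.5 -5.1 37.6] turn 0.011
```

Emit:
{"name": "send_rows", "arguments": {
  "rows": [
    [0,0,0,0,-1],
    [0,0,0,0,-1],
    [0,0,0,0,-1]
  ]
}}

```text
t: 18.8
ee_pos: [608.7, -103.7, 144.5]
orientation: [-3.127, 0.05, -0.007]
ft_force: [0.6, -0.1, -3.5]
width: 50.0
```

Run:
```python
from h import *
go(609,-97,43.2,-0.043)
d=cam('scene');cv2.imwrite('pics/s5.png',cv2.resize(d['color'][100:260,180:380],None,fx=3.5,fy=3.5,interpolation=2))
```

```text
t 18.8 grasp [ 609.  -102.9   83.2] yaw -0.032 q6 1.395 w 50.0 F [ 0.6 -0.1 -3.5] tilt [ 0.005  0.014 -1.   ] | shift mm [-0.3 -5.3 40.1] turn 0.011
```

View pics/s5.png

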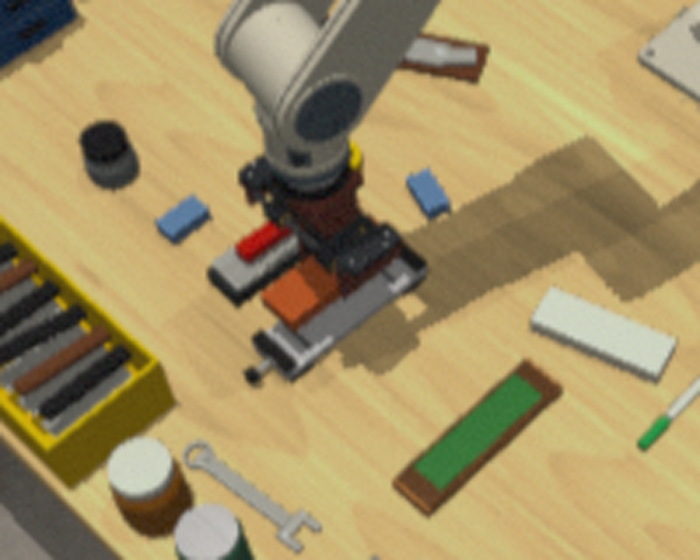

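The y offset and small tilt (0.014) come from joint 6 touching its range limit mid-carry: keeping the yaw fixed needed about 2.6 rad, past the 2.54 limit. Correcting the offset before lowering.

Emit:
{"name": "send_rows", "arguments": {
  "rows": [
    [0,-0.0053,0.01,0.011,-1],
    [0,0,0.01,0,-1],
    [0,0,0.008,0,-1],
    [0,0,0,0,-1],
    [0,0,0,0,-1]
  ]
}}

```text
t: 19.35
ee_pos: [608.2, -97.9, 115.0]
orientation: [-3.127, 0.067, -0.003]
ft_force: [-0.8, -0.5, -3.5]
width: 49.9
```

Run:
```python
from h import *
go(609,-97,43.2,-0.043)
```

```text
t 19.35 grasp [608.4 -97.   53.7] yaw -0.043 q6 1.414 w 49.9 F [-0.8 -0.5 -3.5] tilt [ 0.002  0.014 -1.   ] | shift mm [ 0.6  0.1 10.5] turn 0.0
```

Emit:
{"name": "send_rows", "arguments": {
  "rows": [
    [0,0,0.005,0,-1],
    [0,0,0.003,0,-1],
    [0,0,0.001,0,-1],
    [0,0,0.001,0,-1],
    [0,0,0,0,-1]
  ]
}}

```text
t: 19.85
ee_pos: [608.5, -97.8, 105.5]
orientation: [-3.127, 0.067, -0.004]
ft_force: [0.5, -0.7, -4.0]
width: 49.6
```

Emit:
{"name": "send_rows", "arguments": {
  "rows": [
    [0,0,0.0007,0,-1],
    [0,0,0,0,-1]
  ]
}}

```text
t: 20.05
ee_pos: [608.5, -97.8, 105.0]
orientation: [-3.127, 0.067, -0.004]
ft_force: [-0.6, -0.2, -4.0]
width: 49.6
```

Emit:
{"name": "send_rows", "arguments": {
  "rows": [
    [0,0,0.001,0,-1],
    [0,0,0,0,-1]
  ]
}}

```text
t: 20.25
ee_pos: [608.6, -97.8, 104.5]
orientation: [-3.127, 0.067, -0.005]
ft_force: [-1.4, -0.4, 3.4]
width: 49.8
```

Emit:
{"name": "send_rows", "arguments": {
  "rows": [
    [0,0,0.0005,0,-1],
    [0,0,0,0,-1]
  ]
}}

```text
t: 20.45
ee_pos: [608.7, -97.8, 104.5]
orientation: [-3.127, 0.067, -0.005]
ft_force: [-3.3, 0.3, 7.8]
width: 49.9
```

Contact. Release.

Emit:
{"name": "send_rows", "arguments": {
  "rows": [
    [0,0,-0.0005,0,0.2],
    [0,0,0,0,0.3],
    [0,0,0,0,0.5],
    [0,0,0,0,0.5],
    [0,0,0,0,0.5]
  ]
}}

```text
t: 20.95
ee_pos: [608.5, -97.8, 103.8]
orientation: [-3.127, 0.067, -0.004]
ft_force: [0.3, 0.3, -0.6]
width: 66.0
```

Emit:
{"name": "send_rows", "arguments": {
  "rows": [
    [0,0,-0.01,0,0.5],
    [0,0,-0.03,0,0.5],
    [0,0,-0.04,0,1],
    [0,0,0,0,1],
    [0,0,0,0,1]
  ]
}}

```text
t: 21.45
ee_pos: [608.9, -99.0, 185.5]
orientation: [-3.127, 0.067, -0.009]
ft_force: [-0.0, 0.5, -1.3]
width: 85.6
```

Run:
```python
from h import *
go(441.3,130.7,120,-1.294)
```

```text
t 21.45 grasp [609.2 -98.2 124.2] yaw -0.043 q6 1.415 w 85.6 F [-0.   0.5 -1.3] tilt [ 0.006  0.013 -1.   ] | shift mm [-177.6 -221.4    6.3] turn 1.251
```

Emit:
{"name": "send_rows", "arguments": {
  "rows": [
    [-0.0254,-0.0316,0,0,1],
    [-0.0254,-0.0316,0,0,1],
    [-0.0254,-0.0316,0,0,1],
    [-0.0254,-0.0316,0,0,1],
    [-0.0254,-0.0316,0,0,1]
  ]
}}

```text
t: 21.95
ee_pos: [486.2, 65.3, 184.8]
orientation: [-3.127, 0.068, -0.001]
ft_force: [0.8, 0.8, 0.5]
width: 87.8
```

Emit:
{"name": "send_rows", "arguments": {
  "rows": [
    [-0.0254,-0.0316,0,0,1],
    [-0.0254,-0.0316,0,0,1],
    [0,0,0,-0.14,1],
    [0,0,0,-0.14,1],
    [0,0,0,-0.14,1]
  ]
}}

```text
t: 22.45
ee_pos: [439.0, 129.9, 185.7]
orientation: [-3.071, -0.597, -0.005]
ft_force: [-0.2, -0.2, 0.6]
width: 87.9
```

Emit:
{"name": "send_rows", "arguments": {
  "rows": [
    [0,0,0,-0.14,1],
    [0,0,0,-0.14,1],
    [0,0,0,-0.14,1],
    [0,0,0,-0.14,1],
    [0,0,0,-0.14,1]
  ]
}}

```text
t: 22.95
ee_pos: [439.2, 129.5, 185.6]
orientation: [-2.683, -1.614, -0.012]
ft_force: [-0.4, -0.4, 0.3]
width: 87.7
```

Emit:
{"name": "send_rows", "arguments": {
  "rows": [
    [0,0,0,-0.14,1],
    [0,0,0,-0.14,1],
    [0,0,0,-0.14,1],
    [0,0,0,-0.14,1],
    [0,0,0,-0.14,1]
  ]
}}

```text
t: 23.45
ee_pos: [439.2, 129.5, 185.6]
orientation: [-1.969, -2.438, -0.017]
ft_force: [-1.1, -0.1, -0.5]
width: 87.8
```

Emit:
{"name": "send_rows", "arguments": {
  "rows": [
    [0,0,0,-0.071,1],
    [0,0,0,0,1],
    [0,0,0,0,1]
  ]
}}

```text
t: 23.75
ee_pos: [439.5, 129.5, 185.9]
orientation: [-1.891, -2.5, -0.018]
ft_force: [-0.2, -0.5, 0.2]
width: 87.7
```

Run:
```python
from h import *
go(441.3,130.7,23,-1.294)
d=cam('top')
cv2.imwrite('pics/t5.png',cv2.resize(d['color'][100:290,190:470],None,fx=2.8,fy=2.8,interpolation=2))
hsv=cv2.cvtColor(d["color"],cv2.COLOR_BGR2HSV);H,S,V=[hsv[...,i].astype(int) for i in range(3)]
print("med",rect(d,roi((H<14)&(S>140)&(V>100),360,140,405,220),42))
```

```text
t 23.75 grasp [439.6 130.4 124.6] yaw 1.846 q6 -0.036 w 87.7 F [-0.2 -0.5  0.2] tilt [ 0.002  0.014 -1.   ] | shift mm [ -1.4   1.2 101.6] turn -0.001
med [ 6.07443e+02 -9.74650e+01  1.46588e+02  4.89150e+01 -4.20000e-02]
```

View pics/t5.png

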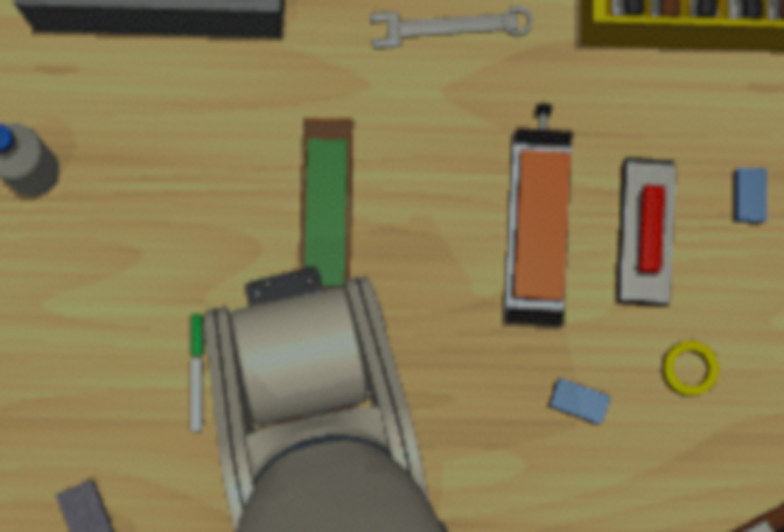

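Emit:
{"name": "send_rows", "arguments": {
  "rows": [
    [-0.001,0.001,0.03,0,1],
    [0,0,0.03,0,1],
    [0,0,0.025,0,1],
    [0,0,0.012,0,1],
    [0,0,0.002,0,1]
  ]
}}

```text
t: 24.3
ee_pos: [440.9, 130.2, 86.4]
orientation: [-1.889, -2.5, -0.017]
ft_force: [0.1, -0.4, 0.6]
width: 87.5
```

Emit:
{"name": "send_rows", "arguments": {
  "rows": [
    [0,0,0,0,1],
    [0,0,0,0,1]
  ]
}}

```text
t: 24.5
ee_pos: [442.2, 130.5, 88.5]
orientation: [-1.89, -2.503, -0.022]
ft_force: [-0.1, -0.1, -0.6]
width: 88.0
```

Run:
```python
from h import *
go(441.3,130.7,22.7,-1.294)
```

```text
t 24.5 grasp [442.5 131.4  27.2] yaw 1.848 q6 -0.048 w 88.0 F [-0.1 -0.1 -0.6] tilt [ 0.005  0.014 -1.   ] | shift mm [-0.4 -1.4  4.4] turn 0.001
```

Emit:
{"name": "send_rows", "arguments": {
  "rows": [
    [0,0,0.002,0,1],
    [0,0,0,0,1],
    [0,0,0,0,1]
  ]
}}

```text
t: 24.8
ee_pos: [441.8, 130.4, 86.0]
orientation: [-1.89, -2.503, -0.021]
ft_force: [0.5, 0.1, 0.1]
width: 87.9
```

Emit:
{"name": "send_rows", "arguments": {
  "rows": [
    [0,0,0.0015,0,1],
    [0,0,0,0,1],
    [0,0,0,0,-1],
    [0,0,0,0,-1],
    [0,0,0,0,-1]
  ]
}}

```text
t: 25.3
ee_pos: [441.6, 130.4, 84.0]
orientation: [-1.889, -2.502, -0.02]
ft_force: [0.2, 0.6, 1.0]
width: 66.7
```

Emit:
{"name": "send_rows", "arguments": {
  "rows": [
    [0,0,0,0,-1],
    [0,0,0,0,-1],
    [0,0,0,0,-1],
    [0,0,0,0,-1],
    [0,0,0,0,-1]
  ]
}}

```text
t: 25.8
ee_pos: [441.5, 130.4, 84.0]
orientation: [-1.889, -2.502, -0.02]
ft_force: [-1.0, -0.5, -0.5]
width: 49.9
```

Emit:
{"name": "send_rows", "arguments": {
  "rows": [
    [0,0,-0.005,0,-1],
    [0,0,-0.025,0,-1],
    [0,0,-0.04,0,-1],
    [0,0,-0.02,0,-1],
    [0,0,0,0,-1]
  ]
}}

```text
t: 26.3
ee_pos: [442.7, 129.5, 176.5]
orientation: [-1.891, -2.505, -0.027]
ft_force: [-0.7, 0.0, -4.1]
width: 49.6
```

Run:
```python
from h import *
go(613.7,11.9,100,-0.043)
d=cam('scene');cv2.imwrite('pics/s6.png',cv2.resize(d['color'][120:280,240:440],None,fx=3.5,fy=3.5,interpolation=2))
```

```text
t 26.3 grasp [443.2 130.4 115.2] yaw 1.848 q6 -0.041 w 49.6 F [-0.7  0.  -4.1] tilt [ 0.008  0.015 -1.   ] | shift mm [-160.9  131.3   14.8] turn -1.25
```

View pics/s6.png

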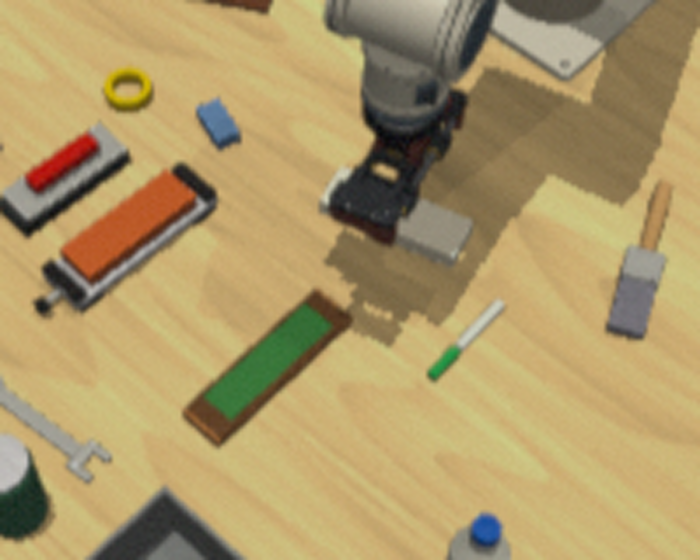

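Emit:
{"name": "send_rows", "arguments": {
  "rows": [
    [-0.032,0.026,0,0,-1],
    [-0.032,0.026,0,0,-1],
    [-0.032,0.026,0,0,-1],
    [-0.032,0.026,0,0,-1],
    [-0.032,0.026,0,0,-1]
  ]
}}

```text
t: 26.85
ee_pos: [610.3, 9.8, 170.4]
orientation: [-1.888, -2.5, -0.017]
ft_force: [0.1, 0.1, -2.6]
width: 49.9
```

Emit:
{"name": "send_rows", "arguments": {
  "rows": [
    [0,0,0,-0.13,-1],
    [0,0,0,-0.14,-1],
    [0,0,0,-0.14,-1],
    [0,0,0,-0.14,-1],
    [0,0,0,-0.14,-1]
  ]
}}

```text
t: 27.35
ee_pos: [609.0, 10.8, 170.3]
orientation: [-0.924, -2.998, -0.021]
ft_force: [0.4, -0.1, -2.6]
width: 49.8
```

Emit:
{"name": "send_rows", "arguments": {
  "rows": [
    [0,0,0,-0.14,-1],
    [0,0,0,-0.14,-1],
    [0,0,0,-0.14,-1],
    [0,0,0,-0.14,-1],
    [0,0,0,0,-1]
  ]
}}

```text
t: 27.85
ee_pos: [609.1, 10.9, 170.6]
orientation: [-0.066, -3.14, -0.022]
ft_force: [0.3, -0.2, -3.6]
width: 49.8
```

Emit:
{"name": "send_rows", "arguments": {
  "rows": [
    [0,0,0,0,-1],
    [0,0,0,0,-1]
  ]
}}

```text
t: 28.05
ee_pos: [609.8, 10.9, 171.9]
orientation: [0.072, 3.139, 0.022]
ft_force: [-0.7, 0.4, -2.5]
width: 49.7
```

Run:
```python
from h import *
go(613.7,11.9,50,-0.043)
```

```text
t 28.05 grasp [609.9  11.8 110.6] yaw 3.095 q6 -1.544 w 49.7 F [-0.7  0.4 -2.5] tilt [ 0.002  0.014 -1.   ] | shift mm [-3.7 -0.6 60.7] turn -0.003
```

Emit:
{"name": "send_rows", "arguments": {
  "rows": [
    [-0.0037,0,0.02,0,-1],
    [0,0,0.03,0,-1],
    [0,0,0.025,0,-1],
    [0,0,0.009,0,-1],
    [0,0,0,0,-1]
  ]
}}

```text
t: 28.55
ee_pos: [613.3, 11.9, 87.5]
orientation: [-0.07, -3.141, -0.022]
ft_force: [-0.2, 0.2, -2.7]
width: 49.9
```

Emit:
{"name": "send_rows", "arguments": {
  "rows": [
    [0,0,0,0,-1],
    [0,0,0,0,-1]
  ]
}}

```text
t: 28.75
ee_pos: [615.0, 11.9, 90.3]
orientation: [0.068, 3.136, 0.022]
ft_force: [-0.0, 0.8, -3.2]
width: 49.6
```

Run:
```python
from h import *
go(613.7,11.9,22.7,-0.043)
```

```text
t 28.75 grasp [615.4  12.7  29. ] yaw 3.098 q6 -1.549 w 49.6 F [-0.   0.8 -3.2] tilt [ 0.005  0.014 -1.   ] | shift mm [ 1.7 -1.   6.3] turn -0.001
```

Emit:
{"name": "send_rows", "arguments": {
  "rows": [
    [0.001,0,0.002,0,-1],
    [0,0,0,0,-1],
    [0,0,0,0,-1]
  ]
}}

```text
t: 29.05
ee_pos: [613.2, 12.0, 87.3]
orientation: [0.068, 3.138, 0.022]
ft_force: [0.5, 0.8, -3.1]
width: 49.7
```

Emit:
{"name": "send_rows", "arguments": {
  "rows": [
    [0,0,0.001,0,-1],
    [0,0,0,0,-1]
  ]
}}

```text
t: 29.25
ee_pos: [613.1, 12.0, 85.9]
orientation: [0.068, 3.138, 0.022]
ft_force: [1.0, -0.6, -3.0]
width: 49.9
```

Emit:
{"name": "send_rows", "arguments": {
  "rows": [
    [0,0,0.001,0,-1],
    [0,0,0,0,-1]
  ]
}}

```text
t: 29.45
ee_pos: [613.3, 12.0, 85.0]
orientation: [0.068, 3.138, 0.022]
ft_force: [0.2, -0.3, -1.1]
width: 49.7
```

Emit:
{"name": "send_rows", "arguments": {
  "rows": [
    [0,0,0.0005,0,-1],
    [0,0,0,0,-1]
  ]
}}

```text
t: 29.65
ee_pos: [613.4, 12.0, 84.7]
orientation: [0.068, 3.138, 0.022]
ft_force: [0.7, 1.0, 1.5]
width: 49.7
```

Contact. Release and go to the slurry stone.

Emit:
{"name": "send_rows", "arguments": {
  "rows": [
    [0,0,0,0,0.2],
    [0,0,0,0,0.3],
    [0,0,0,0,0.5],
    [0,0,0,0,0.5],
    [0,0,0,0,0.5]
  ]
}}

```text
t: 30.15
ee_pos: [613.2, 12.0, 84.4]
orientation: [0.068, 3.138, 0.022]
ft_force: [-0.0, 0.4, 0.8]
width: 66.0
```

Emit:
{"name": "send_rows", "arguments": {
  "rows": [
    [0,0,-0.01,0,0.5],
    [0,0,-0.03,0,0.5],
    [0,0,-0.03,0,0.5],
    [0,0,-0.02,0,0.5],
    [0,0,0,0,0.5]
  ]
}}

```text
t: 30.65
ee_pos: [614.7, 10.7, 178.1]
orientation: [0.068, 3.132, 0.022]
ft_force: [0.3, -0.7, 0.1]
width: 65.8
```

Run:
```python
from h import *
go(434,-138.5,110,1.243)
```

```text
t 30.65 grasp [615.3  11.5 116.8] yaw 3.098 q6 -1.547 w 65.8 F [ 0.3 -0.7  0.1] tilt [ 0.009  0.014 -1.   ] | shift mm [ 174.6 -157.8    3.1] turn -1.286
```

Emit:
{"name": "send_rows", "arguments": {
  "rows": [
    [0.0346,-0.0315,0,0,0.4],
    [0.0346,-0.0315,0,0,0.4],
    [0.0346,-0.0315,0,0,0.4],
    [0.0346,-0.0315,0,0,0.4],
    [0.0346,-0.0315,0,0,0.4]
  ]
}}

```text
t: 31.15
ee_pos: [431.4, -139.7, 171.3]
orientation: [0.067, 3.139, 0.022]
ft_force: [0.5, -0.8, 1.1]
width: 61.5
```

Emit:
{"name": "send_rows", "arguments": {
  "rows": [
    [0,0,0,0.13,0.4],
    [0,0,0,0.14,0.4],
    [0,0,0,0.14,0.4],
    [0,0,0,0.14,0.4],
    [0,0,0,0.14,0.4]
  ]
}}

```text
t: 31.65
ee_pos: [432.8, -139.0, 171.2]
orientation: [-1.134, -2.926, -0.022]
ft_force: [-0.0, 0.8, -0.5]
width: 61.6
```

Emit:
{"name": "send_rows", "arguments": {
  "rows": [
    [0,0,0,0.14,0.4],
    [0,0,0,0.14,0.4],
    [0,0,0,0.14,0.4],
    [0,0,0,0.14,0.4],
    [0,0,0,0.14,0.4]
  ]
}}

```text
t: 32.15
ee_pos: [432.8, -138.9, 171.2]
orientation: [-2.065, -2.357, -0.019]
ft_force: [0.5, 0.3, -0.1]
width: 61.4
```

Emit:
{"name": "send_rows", "arguments": {
  "rows": [
    [0,0,0,0.14,0.4],
    [0,0,0,0.14,0.4],
    [0,0,0,0.14,0.4],
    [0,0,0,0.045,0.4],
    [0,0,0,0,0.4]
  ]
}}

```text
t: 32.65
ee_pos: [432.8, -138.9, 171.3]
orientation: [-2.546, -1.823, -0.016]
ft_force: [-0.8, 0.2, 0.3]
width: 61.6
```

Emit:
{"name": "send_rows", "arguments": {
  "rows": [
    [0,0,0,0,0.4]
  ]
}}

```text
t: 32.75
ee_pos: [433.0, -139.0, 171.4]
orientation: [-2.544, -1.825, -0.016]
ft_force: [0.4, 0.9, 0.1]
width: 61.7
```

Run:
```python
from h import *
go(434,-138.5,23,1.243)
d=cam('top')
cv2.imwrite('pics/t6.png',cv2.resize(d['color'][100:290,240:470],None,fx=3.2,fy=3,interpolation=2))
hsv=cv2.cvtColor(d["color"],cv2.COLOR_BGR2HSV);H,S,V=[hsv[...,i].astype(int) for i in range(3)]
print("fine",rect(d,roi((H>90)&(S<60)&(V>110),320,140,368,235),22))
```

```text
t 32.75 grasp [ 433.1 -138.1  110.1] yaw 1.245 q6 -0.036 w 61.7 F [0.4 0.9 0.1] tilt [ 0.002  0.014 -1.   ] | shift mm [-1.3  1.2 87.1] turn 0.002
fine [ 6.12435e+02  1.20810e+01  1.47152e+02  4.70280e+01 -4.40000e-02]
```

View pics/t6.png

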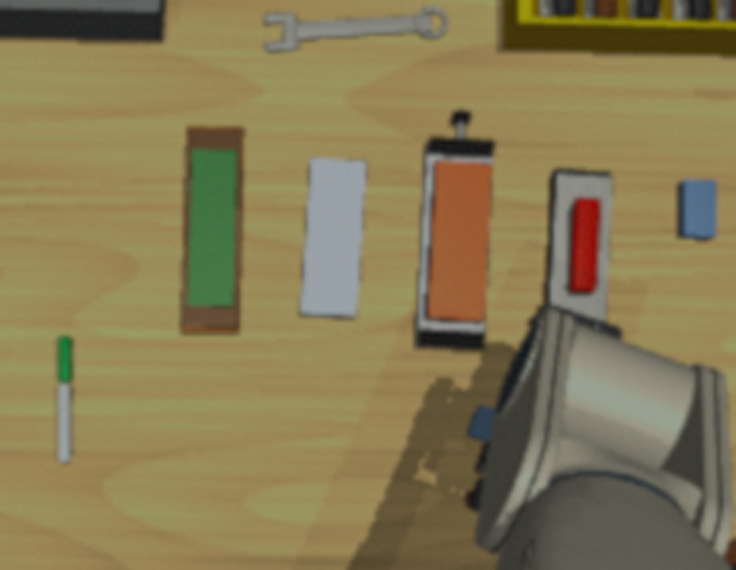

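The fine stone is in place (picture (334,237)), midway between strop and holder. Grasping the slurry stone.

Emit:
{"name": "send_rows", "arguments": {
  "rows": [
    [-0.001,0.001,0.025,0,0.4],
    [0,0,0.03,0,0.4],
    [0,0,0.02,0,0.4],
    [0,0,0.008,0,0.4],
    [0,0,0,0,0.4]
  ]
}}

```text
t: 33.3
ee_pos: [433.5, -139.0, 87.9]
orientation: [-2.544, -1.824, -0.015]
ft_force: [1.0, -0.1, 0.2]
width: 61.2
```

Emit:
{"name": "send_rows", "arguments": {
  "rows": [
    [0,0,0,0,0.4],
    [0,0,0,0,0.4],
    [0,0,0,0,0.4]
  ]
}}

```text
t: 33.6
ee_pos: [434.6, -139.4, 89.7]
orientation: [-2.547, -1.825, -0.018]
ft_force: [0.1, -0.2, -0.0]
width: 61.6
```

Run:
```python
from h import *
go(434,-138.5,22.7,1.243)
```

```text
t 33.6 grasp [ 434.9 -138.6   28.4] yaw 1.243 q6 -0.044 w 61.6 F [ 0.1 -0.2 -0. ] tilt [ 0.005  0.013 -1.   ] | shift mm [-0.3 -0.9  5.7] turn 0.0
```

Emit:
{"name": "send_rows", "arguments": {
  "rows": [
    [0,0,0.004,0,0.4],
    [0,0,0,0,0.4],
    [0,0,0,0,0.4],
    [0,0,0,0,0.4]
  ]
}}

```text
t: 34.0
ee_pos: [434.1, -139.1, 84.8]
orientation: [-2.546, -1.824, -0.016]
ft_force: [-0.1, -0.7, 0.1]
width: 61.3
```

Emit:
{"name": "send_rows", "arguments": {
  "rows": [
    [0,0,0.0008,0,0.4],
    [0,0,0,0,-1],
    [0,0,0,0,-1],
    [0,0,0,0,-1],
    [0,0,0,0,-1]
  ]
}}

```text
t: 34.5
ee_pos: [434.2, -139.1, 84.0]
orientation: [-2.546, -1.824, -0.017]
ft_force: [0.5, 0.3, -0.9]
width: 33.0
```

Emit:
{"name": "send_rows", "arguments": {
  "rows": [
    [0,0,0,0,-1],
    [0,0,0,0,-1],
    [0,0,0,0,-1],
    [0,0,0,0,-1],
    [0,0,-0.005,0,-1]
  ]
}}

```text
t: 35.0
ee_pos: [433.8, -139.1, 88.7]
orientation: [-2.545, -1.823, -0.016]
ft_force: [-0.3, 1.0, -1.1]
width: 29.8
```

Emit:
{"name": "send_rows", "arguments": {
  "rows": [
    [0,0,-0.02,0,-1],
    [0,0,-0.035,0,-1],
    [0,0,-0.035,0,-1],
    [0,0,0,0,-1],
    [0,0,0,0,-1]
  ]
}}

```text
t: 35.5
ee_pos: [434.1, -140.5, 179.7]
orientation: [-2.547, -1.825, -0.018]
ft_force: [-0.8, 0.5, -0.3]
width: 30.0
```

Emit:
{"name": "send_rows", "arguments": {
  "rows": [
    [0,0,0,0,-1],
    [0,0,0,0,-1]
  ]
}}

```text
t: 35.7
ee_pos: [433.1, -140.2, 177.8]
orientation: [-2.544, -1.823, -0.014]
ft_force: [-0.2, -0.0, -0.9]
width: 29.6
```

Run:
```python
from h import *
go(613,12,110,-0.043)
d=cam('scene');cv2.imwrite('pics/s7.png',cv2.resize(d['color'][100:260,240:440],None,fx=3.5,fy=3.5,interpolation=2))
```

```text
t 35.7 grasp [ 433.1 -139.3  116.5] yaw 1.243 q6 -0.036 w 29.6 F [-0.2 -0.  -0.9] tilt [ 0.001  0.015 -1.   ] | shift mm [201.  121.7   8.9] turn 1.286
```

View pics/s7.png

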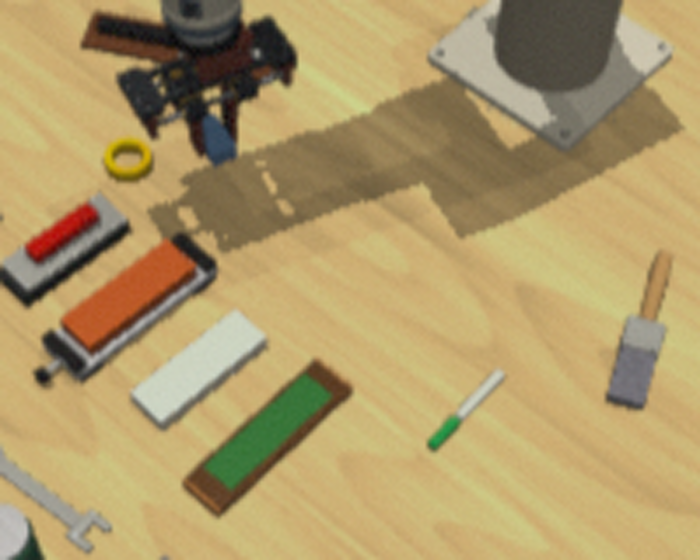

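Emit:
{"name": "send_rows", "arguments": {
  "rows": [
    [0.0335,0.0203,0,0,-1],
    [0.0335,0.0203,0,0,-1],
    [0.0335,0.0203,0,0,-1],
    [0.0335,0.0203,0,0,-1],
    [0.0335,0.0203,0,0,-1]
  ]
}}

```text
t: 36.25
ee_pos: [584.4, -13.3, 179.9]
orientation: [-2.545, -1.823, -0.014]
ft_force: [1.2, 0.7, -0.7]
width: 29.6
```

Emit:
{"name": "send_rows", "arguments": {
  "rows": [
    [0.0335,0.0203,0,0,-1],
    [0,0,0,0.13,-1],
    [0,0,0,0.14,-1],
    [0,0,0,0.14,-1],
    [0,0,0,0.14,-1]
  ]
}}

```text
t: 36.75
ee_pos: [613.3, 10.9, 180.1]
orientation: [-2.945, -1.055, -0.008]
ft_force: [0.3, 0.3, -1.0]
width: 30.1
```

Emit:
{"name": "send_rows", "arguments": {
  "rows": [
    [0,0,0,0.14,-1],
    [0,0,0,0.14,-1],
    [0,0,0,0.14,-1],
    [0,0,0,0.14,-1],
    [0,0,0,0.14,-1]
  ]
}}

```text
t: 37.25
ee_pos: [613.2, 10.6, 180.1]
orientation: [-3.128, 0.02, -0.001]
ft_force: [-0.1, -0.2, -0.6]
width: 29.9
```

Emit:
{"name": "send_rows", "arguments": {
  "rows": [
    [0,0,0,0.036,-1],
    [0,0,0.02,0,-1],
    [0,0,0.02,0,-1],
    [0,0,0,0,-1],
    [0,0,0,0,-1]
  ]
}}

```text
t: 37.75
ee_pos: [613.4, 11.2, 140.7]
orientation: [-3.127, 0.067, -0.001]
ft_force: [0.2, -0.3, -0.2]
width: 29.8
```

Run:
```python
from h import *
go(613,12,44.7,-0.043)
```

```text
t 37.75 grasp [613.5  12.1  79.4] yaw -0.043 q6 1.593 w 29.8 F [ 0.2 -0.3 -0.2] tilt [ 0.001  0.014 -1.   ] | shift mm [-0.5  0.6 34.7] turn 0.0
```

Emit:
{"name": "send_rows", "arguments": {
  "rows": [
    [0,0,0.015,0,-1],
    [0,0,0.011,0,-1],
    [0,0,0.005,0,-1],
    [0,0,0,0,-1],
    [0,0,0,0,-1]
  ]
}}

```text
t: 38.25
ee_pos: [614.1, 11.7, 110.6]
orientation: [-3.127, 0.067, -0.004]
ft_force: [0.1, -0.5, -0.4]
width: 29.7
```

Emit:
{"name": "send_rows", "arguments": {
  "rows": [
    [0,0,0.001,0,-1],
    [0,0,0,0,-1],
    [0,0,0,0,-1]
  ]
}}

```text
t: 38.55
ee_pos: [614.2, 11.6, 110.0]
orientation: [-3.127, 0.067, -0.005]
ft_force: [0.6, 0.0, -0.7]
width: 30.0
```

Emit:
{"name": "send_rows", "arguments": {
  "rows": [
    [0,0,0.001,0,-1],
    [0,0,0,0,-1],
    [0,0,0,0,-1]
  ]
}}

```text
t: 38.85
ee_pos: [614.0, 11.7, 108.6]
orientation: [-3.127, 0.067, -0.004]
ft_force: [-0.2, -0.1, -1.2]
width: 29.5
```

Emit:
{"name": "send_rows", "arguments": {
  "rows": [
    [0,0,0.001,0,-1],
    [0,0,0,0,-1]
  ]
}}

```text
t: 39.05
ee_pos: [613.9, 11.7, 107.5]
orientation: [-3.127, 0.067, -0.004]
ft_force: [-0.2, -0.0, -1.0]
width: 29.4
```

Emit:
{"name": "send_rows", "arguments": {
  "rows": [
    [0,0,0.001,0,-1],
    [0,0,0,0,-1]
  ]
}}

```text
t: 39.25
ee_pos: [614.1, 11.7, 106.5]
orientation: [-3.127, 0.067, -0.004]
ft_force: [-0.2, 0.8, -0.6]
width: 30.0
```

Emit:
{"name": "send_rows", "arguments": {
  "rows": [
    [0,0,0.0005,0,-1],
    [0,0,0,0,-1]
  ]
}}

```text
t: 39.45
ee_pos: [614.0, 11.7, 106.3]
orientation: [-3.127, 0.067, -0.004]
ft_force: [-1.7, -0.6, 3.4]
width: 29.9
```

Contact. Release, then raise clear and retreat so the arm is out of the view.

Emit:
{"name": "send_rows", "arguments": {
  "rows": [
    [0,0,0,0,-0.2],
    [0,0,0,0,0],
    [0,0,0,0,0.2],
    [0,0,0,0,0.2],
    [0,0,0,0,0.2]
  ]
}}

```text
t: 39.95
ee_pos: [614.0, 11.7, 106.1]
orientation: [-3.127, 0.067, -0.004]
ft_force: [0.6, 0.8, 0.4]
width: 52.4
```

Emit:
{"name": "send_rows", "arguments": {
  "rows": [
    [0,0,-0.01,0,0.2],
    [0,0,-0.03,0,0.2],
    [0,0,-0.04,0,0.2],
    [0,0,-0.04,0,0.2],
    [0,0,-0.03,0,0.2]
  ]
}}

```text
t: 40.45
ee_pos: [614.1, 9.6, 259.5]
orientation: [-3.127, 0.067, -0.009]
ft_force: [-0.6, -0.4, 0.1]
width: 52.7
```

Emit:
{"name": "send_rows", "arguments": {
  "rows": [
    [-0.03,-0.03,0,0,0.2],
    [-0.035,-0.03,0,0,0.2],
    [-0.035,-0.03,0,0,0.2],
    [-0.035,-0.03,0,0,0.2],
    [-0.035,-0.03,0,0,0.2]
  ]
}}

```text
t: 40.95
ee_pos: [448.8, 167.6, 258.6]
orientation: [-3.126, 0.068, -0.006]
ft_force: [0.0, -0.6, 0.2]
width: 52.9
```

Emit:
{"name": "send_rows", "arguments": {
  "rows": [
    [0,-0.03,0,0,0.2],
    [0,-0.03,0,0,0.2],
    [0,0,0,0,0.2],
    [0,0,0,0,0.2],
    [0,0,0,0,0.2]
  ]
}}

```text
t: 41.45
ee_pos: [452.5, 225.9, 258.8]
orientation: [-3.127, 0.067, -0.004]
ft_force: [-0.5, -0.7, 0.5]
width: 52.4
```

Run:
```python
from h import *
d=cam('top')
cv2.imwrite('pics/t8.png',cv2.resize(d['color'][100:290,180:470],None,fx=2.7,fy=2.7,interpolation=2))
s=cam('scene');cv2.imwrite('pics/s8.png',cv2.resize(s['color'][120:290,200:400],None,fx=3.5,fy=3.5,interpolation=2))
hsv=cv2.cvtColor(d["color"],cv2.COLOR_BGR2HSV);H,S,V=[hsv[...,i].astype(int) for i in range(3)];P=pts(d)
def r(n,m,z):
    try:
        q=rect(d,m,z);dx=q[:2]-[609,-97];c,s_=np.cos(-.043),np.sin(-.043)
        u,v=proj(d,[[q[0],q[1],z]])[0].round().astype(int)
        print(n,q,"holder frame",(dx[0]*c+dx[1]*s_).round(1),(-dx[0]*s_+dx[1]*c).round(1),"depth z",np.median(P[v-2:v+3,u-2:u+3,2]).round(1))
    except Exception as e: print(n,e)
r("med",roi((H<14)&(S>140)&(V>100),360,140,405,220),42)
blue=roi((H>95)&(H<115)&(S>60),320,140,368,235)
r("slurry",blue,42)
r("fine",roi(((H>90)&(S<60)&(V>110)),320,140,368,235)|blue,22)
r("grip",roi(((H<8)|(H>172))&(S>150),400,140,445,225),53)
r("plate",roi((S<60)&(V>100)|((H<8)|(H>172))&(S>150),400,140,445,225),30)
r("tape",roi((H>22)&(H<32)&(S>200),422,216,450,246),19)
r("marker",roi(((H>50)&(H<80)&(S>120))|((S<60)&(V>120)),254,205,268,256),12)
go(0,0,0)
```

```text
med [ 6.07459e+02 -9.75030e+01  1.46635e+02  4.88480e+01 -4.00000e-02] holder frame -1.5 -0.6 depth z 41.1
slurry [6.13276e+02 1.23900e+01 5.13340e+01 2.79190e+01 1.40000e-02] holder frame -0.4 109.5 depth z 41.3
fine [ 6.12431e+02  1.19710e+01  1.47152e+02  4.68070e+01 -4.40000e-02] holder frame -1.3 109.0 depth z 40.7
grip [ 6.04937e+02 -2.04528e+02  8.50340e+01  2.11330e+01 -4.70000e-02] holder frame 0.6 -107.6 depth z 53.1
plate [ 6.05289e+02 -2.06229e+02  1.39047e+02  4.91850e+01 -5.20000e-02] holder frame 1.0 -109.3 depth z 52.1
tape [ 469.844 -251.002   53.834   50.607   -1.549] holder frame -132.4 -159.8 depth z -1.8
marker [5.02038e+02 2.45593e+02 6.22240e+01 3.36700e+01 4.00000e-02] holder frame -121.6 337.7 depth z 524.9
t 41.55 grasp [452.8 226.5 197.4] yaw -0.044 q6 2.04 w 52.5 F [-0.1  0.4 -0.2] tilt [ 0.003  0.014 -1.   ] | shift mm [-442.8  248.9  193.1] turn None
```

View pics/t8.png

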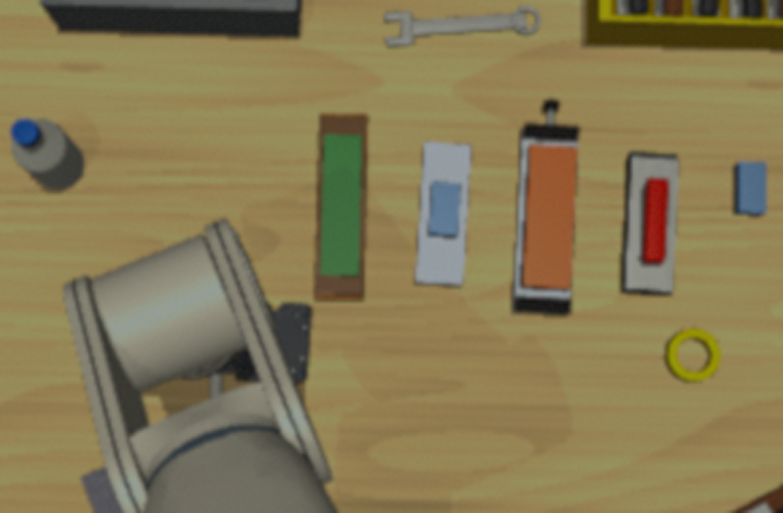

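View pics/s8.png

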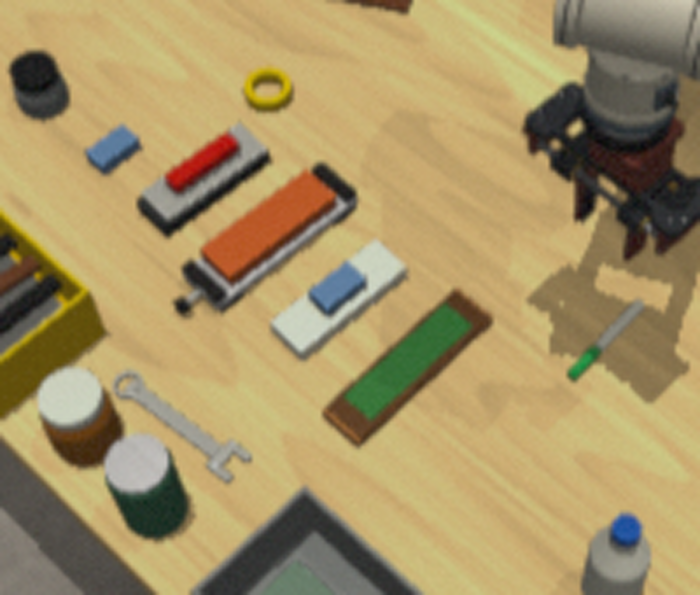

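Both views show the row correct: the slurry stone is centred on the fine stone, medium is on the bed, the plate is on coarse, and the bystanders haven't moved. The gripper is clear and high. Handing in.

```bash
python3 -c "
from h import *
print(ctrl.close_job())"
```

```text
the job is handed in; nothing more can be done
None
```

The station is set up and handed in at about 41.6 s of the 122 s allowed. The row runs coarse stone (flattening plate on top), holder (medium stone on the bed), fine stone (slurry stone on top), strop.

Last checks from the top camera, relative to the holder as I measured it:

| Piece | Along the row (mm) | Abreast (mm) | Other |
|---|---|---|---|
| Fine stone | +109.0 | -1.3 | parallel within 0.001 rad |
| Plate on the coarse stone | -109.3 | +1.0 | yaw off by about 0.01 rad, grip up |
| Medium stone | -0.6 | -1.5 | yaw within 0.003 rad, top at 41 mm |
| Slurry stone | +109.5 | -0.4 | about 1 mm from the fine stone's centre, 0.06 rad skew |

- **Coarse stone:** the plate hides it from above, so its pose comes from where it was set down (about -108 mm) and from the plate lying evenly over it in the pictures. I did not measure it directly.
- **Bystanders:** the tape roll measured unmoved. My final marker reading failed because the arm cast into its region of the picture. In the scene view the marker and bottle look unmoved; I did not measure either.
- **Small fault:** joint 6 reached its range limit while I carried the medium stone. That left a 0.014 rad tool tilt and a 6 mm offset. I corrected the offset before setting the stone down. The tilt stayed to the end, but the measurements show no effect on the placements.

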